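# Clear the sander: lean the drawer fronts, tote the pulls

## Task

The sanding run is over. First swing the sander's stop lever fully over to off; then stand both sanded drawer fronts on the rest, each on a short end on the base behind the lip with its flat back leaning on the steel rail, side by side with a gap between them, and gather all the drawer pulls from the catch tray into the tote. Leave the tote standing on the bench and do not disturb the other things on it.

Things in the scene. Friction and masses are not known exactly. Their poses are not given: they have to be found in the camera images.
- stop_lever (a joint): Stop lever of the sander: 0 to 0.15 is running (leaning 0.5 rad to the sander's -y, toward its housing), 1.0 is fully off (leaning 0.5 rad to the sander's +y). Stays where it is left; a push of about 1 N at the tip moves it.
- stop_lever_tip (a point): Centre of the ball (radius 13 mm) at the tip of the stop lever, 80 mm from its pivot; the pivot is 22 mm above the bench.
- sander: Grey bench sander with steel catch tray, fixed. Origin on the bench under the tray's centre. Tray 220 (x) x 280 (y) mm, floor 5 mm and rim 16 mm above the bench. Housing, 200 mm high, at y below -210 mm; sloping chute, up to 80 mm high, at y -150 to -200 mm. The stop lever's pivot is at x -165, y -50 mm, on the robot's side of the tray.
- battens: Two wooden battens, fixed, each 20 mm wide, 220 mm long and 22 mm high, lying along y, their centre lines 50 mm either side of the origin along x; the drawer fronts lie across them. Origin on the bench, midway.
- front1: Sanded wooden drawer front, a flat slab 170 x 62 x 15 mm, about 120 g. Origin at its centre; x along its length, y across its width, z through its thickness. At the start it lies flat on the two battens, its underside 22 mm above the bench.
- front2: Second drawer front, the same as front1.
- rest: Fixed leaning rest. Origin on the bench under its centre; x from its open front to its back. Base 150 (x) x 290 (y) mm, top 12 mm up. Front lip along y, 10 mm above the base, inner face at x -50 mm. Steel rail, radius 8 mm, along y with its axis at x +30 mm, 122 mm above the bench, on posts at y +-138 mm. A front with its foot at the lip leans 27 degrees.
- tote: Grey plastic open tote, 150 (x) x 210 (y) x 60 mm high, walls and floor 4 mm, 450 g, loose. Origin under its centre.
- glue_bottle: Bystander: glue bottle, radius 28 mm, 150 mm high; origin under its centre.
- finish_can: Bystander: tin can, radius 42 mm, 100 mm high; origin under its centre.
- sanding_block: Bystander: cork sanding block 90 x 60 x 35 mm; origin under its centre.
- tape_roll: Bystander: roll of tape, outer radius 50 mm, 25 mm high; origin under its centre.
- scrap_offcut: Bystander: wooden offcut 100 x 35 x 25 mm; origin under its centre.
- tape_measure: Bystander: tape measure 70 x 35 x 60 mm; origin under its centre.
- pull1: Wooden bridge-shaped drawer pull, 64 mm long (x), 20 mm wide (y), 32 mm high (z), about 40 g: a bar 64 x 20 x 14 mm on two feet 18 mm high. Origin under its centre (at the soles of the feet). At the start it stands in the catch tray. May be absent.
- pull2: Drawer pull, the same as pull1. May be absent.
- pull3: Drawer pull, the same as pull1. May be absent.
- pull4: Drawer pull, the same as pull1. May be absent.
- pull5: Drawer pull, the same as pull1. May be absent.
Things that resemble listed ones, but are neither listed nor needed, are in the scene too. What is shaped like the front1 but pink is not meant. What is shaped like the pull2 but turquoise is not meant.

How it is judged:
By the outcome, as a careful person would: the job done as asked, in the order asked, and still so for the second after the job is handed in, with the robot touching nothing.
Of pull1, pull2, pull3, pull4, pull5 only 3 to 5 are there at a start; the rules pass over those that are not, and their reading is None.
At some moment in a run one of pull1, pull2, pull3, pull4, pull5, tote may be knocked a few centimetres aside while the robot is not near it.
Once in a run the grip may slacken for a moment while it holds something.
It also fails if it takes over 210 s, if anything falls off the work surface, if the arm or the gripper's body presses on something with over 40 N, if the wrist force passes 120 N, or if a joint passes its speed limit or range.

## Robot

A 7-joint arm with a two-finger parallel gripper is mounted at the origin on the work surface. World frame = base frame: x ahead of the robot, y to its left, z up, the work surface at z = 0. Lengths are in m, angles in rad, forces in N, time in s.
With the tool pointing down it reaches from about 0.35 to 0.9 m from the base axis. Payload 7.2 kg.
Tool frame: the origin (TCP) lies on the centre line of the jaws, within the pads' length; the fingertips stand 17 mm ahead of it and the grasp point (between the pads) lies 2 mm behind it; z points along the fingers, y is the line along which they close (so a half turn about z gives the same grasp; the last joint's range is limited). The gripper opens to 88 mm and grips with 3 to 60 N. Pads are 20 mm wide; open, the fingers measure 115 mm over their backs; the gripper's body (75 mm by 178 mm) begins 61 mm behind the grasp point.
Start: joints at [1.258, 0.411, -0.013, 1.596, 0.006, 1.134, -0.082], TCP at [0.151, -0.606, 0.24] pointing down, gripper open.
Joint ranges: [-2.95, 2.95], [-0.29, 1.99], [-1.47, 1.44], [0.14, 2.54], [-1.03, 4.17], [0.13, 1.85], [-2.86, 2.86]. Speed limits (rad/s): [2.39, 2.39, 3.01, 3.01, 3.14, 3.14, 3.14].

## Interface

Orientations are given as a rotation vector (axis times angle).
In Python, from rig import observe, capture, camera_model, order gives the robot as it stands.
- The arm moves only by the tool send_rows, never from a script. Its argument "steps" is a list of rows, each an object with "grip": the closure, from -1 (fully open) to 1 (shut); "travel": the shift along the tool's x, y, z normalised to -1 to 1, where 1 is 0.2 m, a list of three; "twist": the turn, a rotation vector about the tool's x, y, z normalised to -1 to 1, where 1 is pi rad, a list of three. A call has 1 to 12 rows; each row is the pose to reach, as a shift and turn from the pose commanded when the call began, along the tool's axes at that moment, turning the shorter way round; what a row does not reach only later rows make up. A row lasts 1/12 s, in which the tool goes at most 41.7 mm and 7.16 degrees, less where a joint would pass 70% of its speed; a pose out of reach is approached as far as the arm can. A call with a number of a shift or a turn outside -1 to 1 is refused whole. A call with a gripper value outside its range is refused whole. The fingers move at their own pace and stop on an object; "squeeze" is the grip in N (left out, the last holds). Time passes only in rows, so rows that repeat a pose let the fingers close. It gives the time, the measured TCP pose, the force, the opening and the grip force at its end, in the units of the state.
- observe(): the state, without advancing time (a new reading comes with each control period).
- capture(name): name is "scene" or "top" or "wrist"; returns the picture (384x512x3 uint8, red, green, blue); there is no depth.
- camera_model(name): a dict with "camera_matrix" (3x3 intrinsics, pixels), "R" (3x3) and "t" (3): a world point X has camera coordinates R X + t. Camera axes: x right, y down, z forward; pixel columns grow to the right and rows downward; lengths in m; the calibration is good to about 2 mm. A picture is of the moment at which its call begins: read the wrist's pose just before it. camera_model takes no time and is no camera call; for the wrist camera it gives the pose at the moment of the call.
- order.sign_off(): hands the job in; it is judged then, once.
The state is a dict: "time_s": time; "qpos": joint angles; "joint_velocities": joint speeds; "effort": joint torques, N m; "ee_pos": TCP position; "ee_rot": TCP orientation; "contact_force": force on the tool from outside, world axes, zero at the start; "torque": the same for the moment, N m; "grip_width": finger opening in m; "grasp_force": force on a finger pad.
Only numpy, scipy, OpenCV 4.12 (cv2) and the standard library are available. Lean on these libraries where they do the work, as an engineer would, in place of code of your own. Each camera call takes 0.05 s, during which the arm holds its last target. There are 200 camera calls.

## Working session

There is one attempt and no reset: what is moved stays moved. The work goes in short steps, Python scripts to look and compute and a tool call to move; the robot and the scene stay as the last step left them, time stands still between calls to the robot, and variables do not carry over. Pictures are saved under pics/ and viewed, at most 14 in all, crops included, and the job is handed in when it is done.

Besides the shell and the picture viewer there is one more tool, called after "Emit:" as name(argument=value, ...), one argument or row to a line, values as JSON. send_rows: Moves the arm, as the interface text tells. Scaled input: -1 to 1 covers 0.2 m each way for a shift and pi rad each way for a turn. Its arguments: {"type":"object","properties":{"steps":{"type":"array","items":{"type":"object","properties":{"grip":{"type":"number"},"travel":{"type":"array","items":{"type":"number"}},"twist":{"type":"array","items":{"type":"number"}}}}},"squeeze":{"type":"number"}},"required":["steps"]}

```bash
ls; mkdir -p pics
python3 - <<'E'
from rig import *
import cv2,numpy as np
for n in("scene","top"):
    im=capture(n);cv2.imwrite(f"pics/{n}0.png",cv2.resize(im[:,:,::-1],(800,600),interpolation=cv2.INTER_CUBIC))
    cv2.imwrite(f"pics/raw_{n}0.png",im[:,:,::-1])
    m=camera_model(n);print(n,m)
s=observe();print(s)
E
```

```text
pics
scene {'camera_matrix': array([[394.53014677,   0.        , 255.84306891],
       [  0.        , 394.53014677, 187.90856669],
       [  0.        ,   0.        ,   1.        ]]), 'R': array([[ 0.25649537,  0.96641492,  0.01588501],
       [ 0.80098663, -0.20333357, -0.56309491],
       [-0.54095337,  0.15715492, -0.82623955]]), 't': array([-0.08945458, -0.31562823,  1.61969914])}
top {'camera_matrix': array([[404.53315718,   0.        , 254.13917347],
       [  0.        , 404.53315718, 193.19289503],
       [  0.        ,   0.        ,   1.        ]]), 'R': array([[-0.02969627, -0.99949939, -0.01091372],
       [-0.98880965,  0.03097213, -0.14593216],
       [ 0.14619712,  0.00645795, -0.9892344 ]]), 't': array([-0.00448   ,  0.48747978,  1.19003815])}
{'time_s': 0.1, 'qpos': array([ 1.25778386,  0.41182463, -0.01270916,  1.59692359,  0.00561558,
        1.13431811, -0.08220316]), 'joint_velocities': array([-0.00036207, -0.00108448, -0.00047377, -0.00194396, -0.00029882,
       -0.00091339,  0.00015224]), 'effort': array([ 2.91153112e-03, -5.89084911e+01,  6.43786099e-01, -2.91707414e+01,
       -5.38437255e-02,  1.45596880e-02,  5.43550459e-05]), 'ee_pos': array([ 0.15134063, -0.6059664 ,  0.23890529]), 'ee_rot': array([-3.11668378e+00, -3.83457673e-01,  4.56529259e-04]), 'contact_force': array([-0.31798684,  0.39943964, -0.21081948]), 'torque': array([-0.00718544, -0.0106388 , -0.03526671]), 'grasp_force': 0.0, 'grip_width': 0.08778997785482026}
```

View pics/scene0.png

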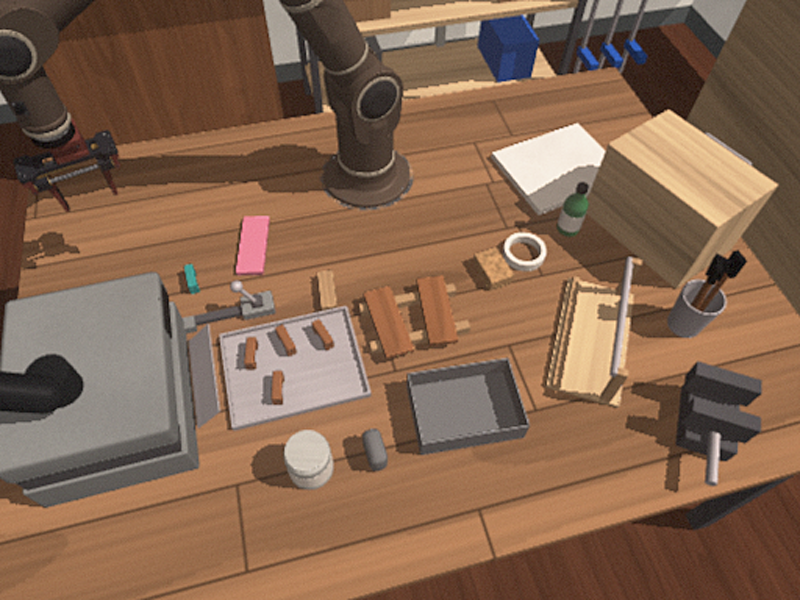

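View pics/top0.png

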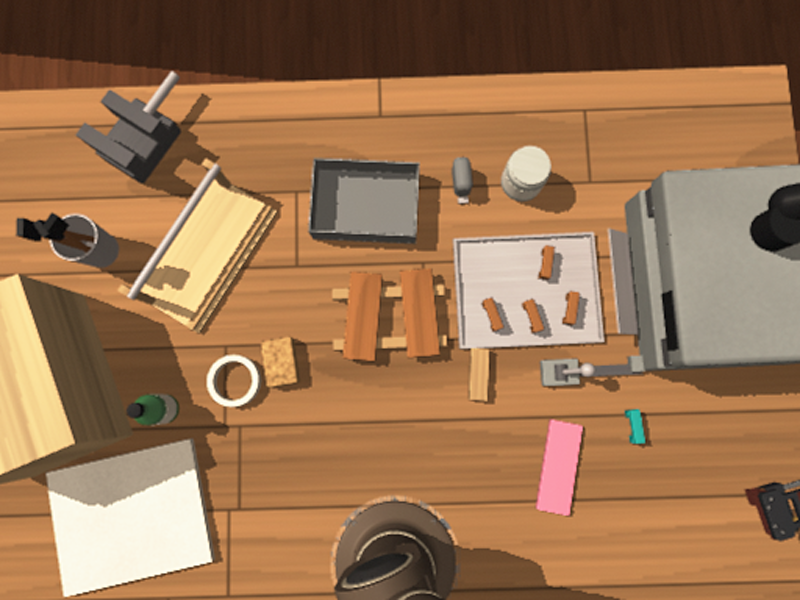

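The top view shows four brown pulls in the tray at (547,262), (493,315), (534,316) and (572,308), and the fronts on the battens at (363,315) and (420,312). The tote is at (365,200), the rest at (205,250) and the lever tip at (587,370). The decoys are the pink slab at (560,467) and the turquoise pull at (637,427). The offcut at (480,375) and the similar-looking items further out are not wanted either. I'll choose by the brown colour and check in an enlarged crop.

Run:
```python
import cv2
im=cv2.imread("pics/raw_top0.png")
def crop(c0,r0,w,h,k,f):
    cv2.imwrite(f,cv2.resize(im[r0:r0+h,c0:c0+w],None,fx=k,fy=k,interpolation=cv2.INTER_CUBIC))
crop(210,130,200,130,4,"pics/c1.png")
crop(70,95,200,130,4,"pics/c2.png")
```

```text
(no output)
```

View pics/c1.png

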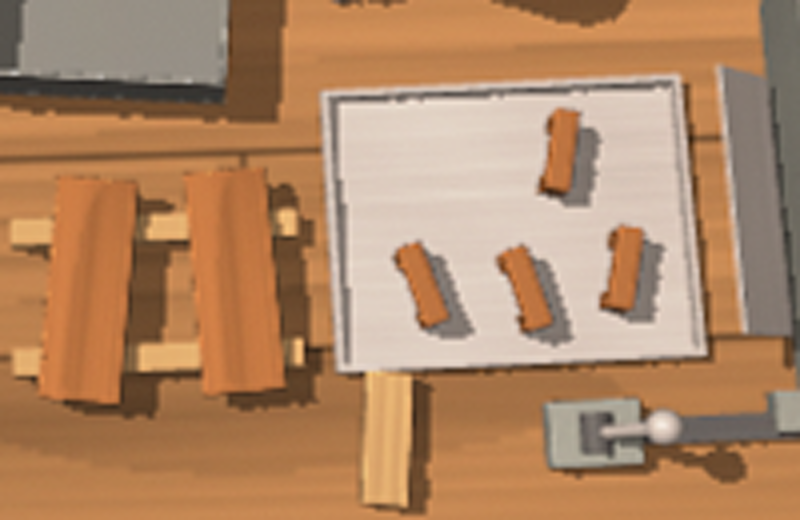

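View pics/c2.png

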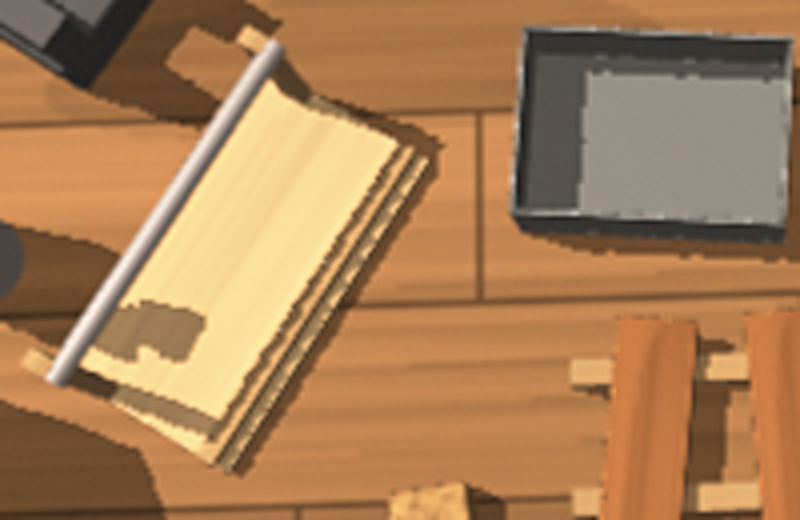

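```bash
cat > h.py <<'E'
from rig import *
import numpy as np,cv2
from scipy.spatial.transform import Rotation as Ro
def ray(m,uv,z):
    "world point on plane z seen at raw pixel uv"
    R,t=m["R"],m["t"]; d=R.T@np.linalg.inv(m["camera_matrix"])@[uv[0],uv[1],1]; c=-R.T@t
    return c+d*(z-c[2])/d[2]
def pts(name,L,z,c0,r0,k,m=None):
    m=m or camera_model(name)
    return np.array([ray(m,((u+.5)/k-.5+c0,(v+.5)/k-.5+r0),z) for u,v in L])
def shift(p,q=None):
    "normalised travel from current commanded/measured pose to world point p"
    s=observe(); return Ro.from_rotvec(s["ee_rot"]).inv().apply(np.array(p)-s["ee_pos"])/.2
E
python3 - <<'E'
from h import *
np.set_printoptions(precision=4,suppress=True)
m=camera_model("top");print("cam",-m["R"].T@m["t"])
f=lambda L,z:pts("top",L,z,210,130,4)
g=lambda L,z:pts("top",L,z,70,95,4)
def rect(n,P):
    c=P.mean(0);e=[np.linalg.norm(P[i]-P[i-1]) for i in range(4)]
    a=P[0]-P[3]+P[1]-P[2];b=P[1]-P[0]+P[2]-P[3]
    print(n,c,"sides",np.array(e),"yaw long(3->0)",np.arctan2(a[1],a[0]),"yaw(0->1)",np.arctan2(b[1],b[0]))
rect("tray",f([(320,93),(682,76),(708,355),(338,373)],.016))
rect("fL",f([(57,180),(137,180),(120,402),(38,398)],.037))
rect("fR",f([(187,172),(264,170),(286,388),(204,395)],.037))
rect("tote",g([(526,30),(792,40),(787,230),(514,214)],.06))
print("tip",f([(664,427)],.092),"block",f([(590,433)],.022))
r=g([(275,44),(56,380)],.13);print("rail",r,np.linalg.norm(r[0]-r[1]))
r=g([(430,157),(232,472)],.0);print("lip outer",r,np.linalg.norm(r[0]-r[1]))
r=g([(398,140),(212,440)],.012);print("lip inner",r,np.linalg.norm(r[0]-r[1]))
for L in ([(568,112),(561,192)],[(408,244),(438,326)],[(513,249),(543,328)],[(628,229),(620,307)]):
    r=f(L,.037);d=r[0]-r[1];print("pull",r.mean(0),np.linalg.norm(d),np.arctan2(d[1],d[0]))
# scene cross-check of tip and a pull
ms=camera_model("scene");print("scene tip",ray(ms,(237*.64,287*.64),.092))
print("sander block",f([(545,405),(640,402),(645,465),(550,470)],.022))
E
```

```text
cam [ 0.3079 -0.0273  1.2483]
tray [ 0.5067 -0.2769  0.016 ] sides [0.2188 0.2825 0.2182 0.2815] yaw long(3->0) 0.01771033113701369 yaw(0->1) -1.553875754051911
fL [0.4626 0.0493 0.037 ] sides [0.1663 0.061  0.1692 0.0614] yaw long(3->0) -0.10274599259711267 yaw(0->1) -1.6262309434941598
fR [ 0.4659 -0.0618  0.037 ] sides [0.1702 0.0587 0.1666 0.0615] yaw long(3->0) 0.05265679291037178 yaw(0->1) -1.5455019136497101
tote [0.6906 0.0379 0.06  ] sides [0.1455 0.2046 0.1496 0.2067] yaw long(3->0) -0.06628305779202315 yaw(0->1) -1.6536701188137493
tip [[ 0.3443 -0.3604  0.092 ]] block [[ 0.3437 -0.3248  0.022 ]]
rail [[0.7399 0.3076 0.13  ]
 [0.4983 0.4589 0.13  ]] 0.28508467776370333
lip outer [[0.6916 0.2212 0.    ]
 [0.4437 0.3758 0.    ]] 0.2921616629166553
lip inner [[0.7027 0.2442 0.012 ]
 [0.4677 0.3878 0.012 ]] 0.27540697656402685
pull [ 0.5565 -0.316   0.037 ] 0.06261789223938896 -0.14945721625272854
pull [ 0.4579 -0.2031  0.037 ] 0.06580635782862161 0.2981709867688797
pull [ 0.4528 -0.2818  0.037 ] 0.0633942998673299 0.3019120335079127
pull [ 0.4661 -0.3549  0.037 ] 0.05991328508427308 -0.17019312941864376
scene tip [ 0.3508 -0.3566  0.092 ]
sander block [[ 0.3657 -0.2924  0.022 ]
 [ 0.3658 -0.3639  0.022 ]
 [ 0.3186 -0.3643  0.022 ]
 [ 0.3171 -0.293   0.022 ]]
```

The crops confirm the layout: four plain brown pulls in the tray, two brown fronts across the battens, and the lever ball at c1 (664,427), leaning toward the housing. The measured sizes match the listed ones (tray 0.219×0.282, fronts 0.168×0.061, tote 0.147×0.206). Lever first.

Run:
```python
from h import *
s=observe();R=Ro.from_rotvec(s["ee_rot"])
print((R.inv()*Ro.from_rotvec([np.pi,0,0])).as_rotvec()/np.pi)
for p in([.344,-.36,.24],[.344,-.36,.092],[.344,-.259,.088]):print(shift(p))
```

```text
[-4.49396441e-04  9.27852223e-05  7.79341186e-02]
[ 1.23267708 -0.95965974 -0.00424186]
[ 1.23276338 -0.95859913  0.73575738]
[ 1.35517698 -1.44850924  0.75644529]
```

Emit:
send_rows(
  steps=[
    {"grip": -1, "travel": [0.5, -0.4, -0.1], "twist": [0, 0, 0.078]},
    {"grip": -1, "travel": [1, -0.75, -0.1], "twist": [0, 0, 0.078]},
    {"grip": -1, "travel": [1, -0.95, -0.1], "twist": [0, 0, 0.078]},
    {"grip": -1, "travel": [1, -0.95, -0.1], "twist": [0, 0, 0.078]},
    {"grip": -1, "travel": [1, -0.95, -0.1], "twist": [0, 0, 0.078]},
    {"grip": -1, "travel": [1, -0.95, -0.1], "twist": [0, 0, 0.078]},
    {"grip": -1, "travel": [1, -0.95, -0.1], "twist": [0, 0, 0.078]},
    {"grip": -1, "travel": [1, -0.95, -0.1], "twist": [0, 0, 0.078]},
  ],
)

```text
time_s: 0.77
ee_pos: [0.3029, -0.3683, 0.26]
ee_rot: [-3.14, -0.012, -0.002]
contact_force: [0.2, 0.1, -0.7]
grip_width: 0.0879
grasp_force: 0.0
```

Emit:
send_rows(
  steps=[
    {"grip": -1, "travel": [0.205, -0.03, 0.1]},
    {"grip": -1, "travel": [0.205, -0.03, 0.3]},
    {"grip": -1, "travel": [0.205, -0.03, 0.5]},
    {"grip": -1, "travel": [0.205, -0.03, 0.7]},
    {"grip": -1, "travel": [0.205, -0.03, 0.84]},
    {"grip": -1, "travel": [0.205, -0.03, 0.84]},
    {"grip": -1, "travel": [0.205, -0.03, 0.84]},
    {"grip": -1, "travel": [0.205, -0.03, 0.84]},
  ],
)

```text
validation failed for argument at $.st...
```

Emit:
send_rows(
  steps=[
    {"grip": -1, "travel": [0, -0.1, 0]},
    {"grip": -1, "travel": [0, -0.18, 0]},
    {"grip": -1, "travel": [0, -0.23, 0]},
    {"grip": -1, "travel": [0, -0.28, 0]},
    {"grip": -1, "travel": [0, -0.32, 0.01]},
    {"grip": -1, "travel": [0, -0.36, 0.01]},
    {"grip": -1, "travel": [0, -0.4, 0.02]},
    {"grip": -1, "travel": [0, -0.44, 0.02]},
    {"grip": -1, "travel": [0, -0.47, 0.02]},
    {"grip": -1, "travel": [0, -0.5, 0.02]},
    {"grip": -1, "travel": [0, -0.5, 0.02]},
  ],
)

```text
validation failed for argument at $.st...
```

Emit:
send_rows(
  steps=[
    {"grip": -1, "travel": [0.205, -0.03, 0.1], "twist": [0, 0, 0]},
    {"grip": -1, "travel": [0.205, -0.03, 0.3], "twist": [0, 0, 0]},
    {"grip": -1, "travel": [0.205, -0.03, 0.5], "twist": [0, 0, 0]},
    {"grip": -1, "travel": [0.205, -0.03, 0.7], "twist": [0, 0, 0]},
    {"grip": -1, "travel": [0.205, -0.03, 0.84], "twist": [0, 0, 0]},
    {"grip": -1, "travel": [0.205, -0.03, 0.84], "twist": [0, 0, 0]},
    {"grip": -1, "travel": [0.205, -0.03, 0.84], "twist": [0, 0, 0]},
    {"grip": -1, "travel": [0.205, -0.03, 0.84], "twist": [0, 0, 0]},
  ],
)

```text
time_s: 1.43
ee_pos: [0.3409, -0.3686, 0.093]
ee_rot: [3.141, -0.001, 0.002]
contact_force: [0.8, -0.4, 1.0]
grip_width: 0.0874
grasp_force: 0.0
```

Emit:
send_rows(
  steps=[
    {"grip": -1, "travel": [0, -0.1, 0], "twist": [0, 0, 0]},
    {"grip": -1, "travel": [0, -0.18, 0], "twist": [0, 0, 0]},
    {"grip": -1, "travel": [0, -0.23, 0], "twist": [0, 0, 0]},
    {"grip": -1, "travel": [0, -0.28, 0], "twist": [0, 0, 0]},
    {"grip": -1, "travel": [0, -0.32, 0.01], "twist": [0, 0, 0]},
    {"grip": -1, "travel": [0, -0.36, 0.01], "twist": [0, 0, 0]},
    {"grip": -1, "travel": [0, -0.4, 0.02], "twist": [0, 0, 0]},
    {"grip": -1, "travel": [0, -0.44, 0.02], "twist": [0, 0, 0]},
    {"grip": -1, "travel": [0, -0.47, 0.02], "twist": [0, 0, 0]},
    {"grip": -1, "travel": [0, -0.5, 0.02], "twist": [0, 0, 0]},
    {"grip": -1, "travel": [0, -0.5, 0.02], "twist": [0, 0, 0]},
  ],
)

```text
time_s: 2.35
ee_pos: [0.3403, -0.2663, 0.0875]
ee_rot: [-3.141, -0.001, 0.001]
contact_force: [-0.4, -0.2, -0.7]
grip_width: 0.0878
grasp_force: 0.0
```

Emit:
send_rows(
  steps=[
    {"grip": -1, "travel": [0, -0.02, 0], "twist": [0, 0, 0]},
    {"grip": -1, "travel": [0, -0.035, 0], "twist": [0, 0, 0]},
    {"grip": -1, "travel": [0, -0.045, 0], "twist": [0, 0, 0]},
    {"grip": -1, "travel": [0, -0.045, 0], "twist": [0, 0, 0]},
    {"grip": -1, "travel": [0, -0.045, 0], "twist": [0, 0, 0]},
  ],
)

```text
time_s: 2.77
ee_pos: [0.3409, -0.2618, 0.0883]
ee_rot: [3.137, -0.004, 0.004]
contact_force: [-0.8, -12.5, -0.5]
grip_width: 0.0879
grasp_force: 4.9
```

Run:
```python
from h import *
im=capture("top")[:,:,::-1]
cv2.imwrite("pics/lev1.png",cv2.resize(im[195:275,290:410],None,fx=5,fy=5,interpolation=cv2.INTER_CUBIC))
print(observe()["contact_force"])
```

```text
[ -1.0558597  -12.66214355  -1.42929985]
```

The lever is on its stop: 12.5 N reaction, with the ball at y≈-0.292 as predicted. Next I back off and go to the left front.

```bash
cat >> h.py <<'E'
def ori(psi,phi):
    "tool x at world yaw psi, pitched phi about tool y (phi>0: fingers swing forward)"
    return Ro.from_euler("z",psi)*Ro.from_rotvec([np.pi,0,0])*Ro.from_euler("y",phi)
def goal(p,psi,phi,back=0,base=None):
    s=observe() if base is None else base; R=Ro.from_rotvec(s["ee_rot"]); Q=ori(psi,phi)
    p=np.array(p)+Q.apply([0,0,.002-back])   # p = grasp point; back: retreat along tool z
    print("travel",np.round(R.inv().apply(p-s["ee_pos"])/.2,3),"twist",np.round((R.inv()*Q).as_rotvec()/np.pi,4))
E
python3 - <<'E'
from h import *
goal([.4626,.0493,.0295],-.103,-.698,.12)
E
```

```text
travel [ 0.982 -1.518 -0.162] twist [ 0.0124 -0.2228  0.0301]
```

Emit:
send_rows(
  steps=[
    {"grip": -1, "travel": [0, 0.1, 0], "twist": [0, 0, 0]},
    {"grip": -1, "travel": [0, 0.1, -0.1], "twist": [0, 0, 0]},
    {"grip": -1, "travel": [0, 0.1, -0.3], "twist": [0, 0, 0]},
    {"grip": -1, "travel": [0, 0.1, -0.5], "twist": [0, 0, 0]},
    {"grip": -1, "travel": [0.2, -0.1, -0.6], "twist": [0, 0, 0]},
    {"grip": -1, "travel": [0.4, -0.3, -0.6], "twist": [0, 0, 0]},
    {"grip": -1, "travel": [0.6, -0.5, -0.6], "twist": [0, 0, 0]},
    {"grip": -1, "travel": [0.8, -0.7, -0.6], "twist": [0, 0, 0]},
    {"grip": -1, "travel": [0.9, -0.9, -0.6], "twist": [0, 0, 0]},
    {"grip": -1, "travel": [0.9, -1, -0.6], "twist": [0, 0, 0]},
    {"grip": -1, "travel": [0.9, -1, -0.6], "twist": [0, 0, 0]},
    {"grip": -1, "travel": [0.9, -1, -0.6], "twist": [0, 0, 0]},
  ],
)

```text
time_s: 3.82
ee_pos: [0.5234, -0.0499, 0.2077]
ee_rot: [-3.137, -0.014, -0.003]
contact_force: [-0.3, 0.2, -0.4]
grip_width: 0.0878
grasp_force: 0.0
```

Run:
```python
from h import *
goal([.4626,.0493,.0295],-.103,-.698,.12)
print(observe()["qpos"].round(2))
```

```text
travel [ 0.077 -0.455  0.441] twist [ 0.0111 -0.2225  0.0347]
[ 0.29  0.3  -0.34  1.86  0.11  1.   -1.66]
```

Emit:
send_rows(
  steps=[
    {"grip": -1, "travel": [0.077, -0.455, 0.1], "twist": [0.011, -0.2225, 0.0347]},
    {"grip": -1, "travel": [0.077, -0.455, 0.2], "twist": [0.011, -0.2225, 0.0347]},
    {"grip": -1, "travel": [0.077, -0.455, 0.3], "twist": [0.011, -0.2225, 0.0347]},
    {"grip": -1, "travel": [0.077, -0.455, 0.441], "twist": [0.011, -0.2225, 0.0347]},
    {"grip": -1, "travel": [0.077, -0.455, 0.441], "twist": [0.011, -0.2225, 0.0347]},
    {"grip": -1, "travel": [0.077, -0.455, 0.441], "twist": [0.011, -0.2225, 0.0347]},
    {"grip": -1, "travel": [0.077, -0.455, 0.441], "twist": [0.011, -0.2225, 0.0347]},
    {"grip": -1, "travel": [0.077, -0.455, 0.441], "twist": [0.011, -0.2225, 0.0347]},
    {"grip": -1, "travel": [0.077, -0.455, 0.441], "twist": [0.011, -0.2225, 0.0347]},
    {"grip": -1, "travel": [0.077, -0.455, 0.441], "twist": [0.011, -0.2225, 0.0347]},
  ],
)

```text
time_s: 4.65
ee_pos: [0.5361, 0.0325, 0.1209]
ee_rot: [-2.917, 0.165, 1.058]
contact_force: [0.4, -0.4, 0.0]
grip_width: 0.0881
grasp_force: 0.0
```

Run:
```python
from h import *
goal([.4626,.0493,.0295],-.103,-.698,.0)
print(observe()["qpos"].round(2))
im=capture("wrist")[:,:,::-1];m=camera_model("wrist");print(m)
cv2.imwrite("pics/w1.png",im)
```

```text
travel [ 0.005 -0.044  0.601] twist [-0.0008 -0.0008 -0.003 ]
[ 0.1   0.83 -0.3   1.37  0.04  1.63 -1.88]
{'camera_matrix': array([[286.48697383,   0.        , 248.59332001],
       [  0.        , 286.48697383, 190.77401376],
       [  0.        ,   0.        ,   1.        ]]), 'R': array([[-0.11226918, -0.99366343,  0.0053492 ],
       [-0.55268899,  0.06691753,  0.83069665],
       [-0.82579084,  0.09030519, -0.55669962]]), 't': array([0.09188741, 0.2276563 , 0.66738813])}
```

View pics/w1.png

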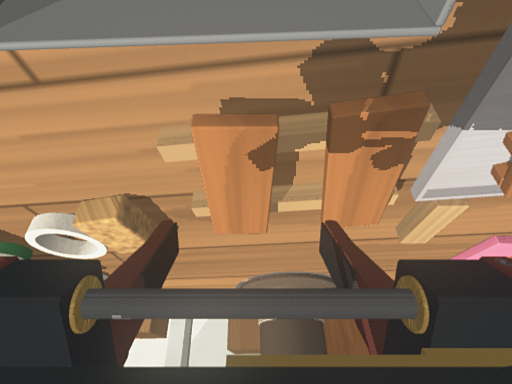

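The wrist view shows the left front with corners (193,116), (278,116), (269,234) and (211,233), slightly left of centre between the fingers. I'll cross-check its centre from this view.

Run:
```python
from h import *
m=camera_model("wrist")
for Q in ([(193,116),(278,116),(269,234),(211,233)],[(327,107),(424,95),(384,227),(322,226)]):
    P=pts("wrist",Q,.037,0,0,1,m);a=P[0]-P[3]+P[1]-P[2]
    print(P.mean(0).round(4),np.arctan2(a[1],a[0]).round(3),[np.linalg.norm(P[i]-P[i-1]).round(4) for i in range(4)])
```

```text
[0.4725 0.0486 0.037 ] -0.12 [np.float64(0.176), np.float64(0.0556), np.float64(0.1791), np.float64(0.0678)]
[ 0.4745 -0.0593  0.037 ] 0.11 [np.float64(0.1694), np.float64(0.0578), np.float64(0.1841), np.float64(0.0706)]
```

Emit:
send_rows(
  steps=[
    {"grip": -1, "travel": [0.005, -0.044, 0.15], "twist": [0, 0, -0.003]},
    {"grip": -1, "travel": [0.005, -0.044, 0.35], "twist": [0, 0, -0.003]},
    {"grip": -1, "travel": [0.005, -0.044, 0.5], "twist": [0, 0, -0.003]},
    {"grip": -1, "travel": [0.005, -0.044, 0.6], "twist": [0, 0, -0.003]},
    {"grip": -1, "travel": [0.005, -0.044, 0.6], "twist": [0, 0, -0.003]},
    {"grip": -1, "travel": [0.005, -0.044, 0.6], "twist": [0, 0, -0.003]},
  ],
)

```text
time_s: 5.2
ee_pos: [0.461, 0.0492, 0.0282]
ee_rot: [-2.914, 0.152, 1.06]
contact_force: [0.5, -0.0, 0.1]
grip_width: 0.0878
grasp_force: 0.0
```

Emit:
send_rows(
  squeeze=40,
  steps=[
    {"grip": 1, "travel": [0, 0, 0], "twist": [0, 0, 0]},
    {"grip": 1, "travel": [0, 0, 0], "twist": [0, 0, 0]},
    {"grip": 1, "travel": [0, 0, 0], "twist": [0, 0, 0]},
    {"grip": 1, "travel": [0, 0, 0], "twist": [0, 0, 0]},
    {"grip": 1, "travel": [0, 0, 0], "twist": [0, 0, 0]},
    {"grip": 1, "travel": [0, 0, 0], "twist": [0, 0, 0]},
    {"grip": 1, "travel": [0, 0, 0], "twist": [0, 0, 0]},
  ],
)

```text
time_s: 5.78
ee_pos: [0.4617, 0.0493, 0.0275]
ee_rot: [-2.913, 0.153, 1.06]
contact_force: [2.6, -0.2, 6.1]
grip_width: 0.062
grasp_force: 40.0
```

```bash
cat >> h.py <<'E'
RO,RY=np.array([.608,.3605]),1.013
def rest(x,y,z):
    return np.r_[RO+[x*np.cos(RY)-y*np.sin(RY),x*np.sin(RY)+y*np.cos(RY)],z]
E
python3 - <<'E'
from h import *
goal([.4626,.0493,.28],-.103,-.698)
goal(rest(-.02,.05,.25),1.013,.402)
E
```

```text
travel [-0.808 -0.002 -0.96 ] twist [-0.0008  0.     -0.0002]
travel [-0.48  -1.649 -1.034] twist [-0.0555  0.3112 -0.3687]
```

Emit:
send_rows(
  steps=[
    {"grip": 1, "travel": [-0.1, 0, -0.12], "twist": [0, 0, 0]},
    {"grip": 1, "travel": [-0.2, 0, -0.24], "twist": [0, 0, 0]},
    {"grip": 1, "travel": [-0.35, 0, -0.42], "twist": [0, 0, 0]},
    {"grip": 1, "travel": [-0.5, 0, -0.6], "twist": [0, 0, 0]},
    {"grip": 1, "travel": [-0.65, 0, -0.78], "twist": [0, 0, 0]},
    {"grip": 1, "travel": [-0.808, 0, -0.96], "twist": [0, 0, 0]},
    {"grip": 1, "travel": [-0.808, 0, -0.96], "twist": [0, 0, 0]},
    {"grip": 1, "travel": [-0.808, 0, -0.96], "twist": [0, 0, 0]},
  ],
)

```text
time_s: 6.45
ee_pos: [0.4622, 0.0494, 0.2824]
ee_rot: [-2.916, 0.152, 1.051]
contact_force: [-0.4, 0.9, -0.7]
grip_width: 0.0617
grasp_force: 40.0
```

Run:
```python
from h import *
print(observe()["qpos"].round(2))
goal([.50,.13,.28],.2,-.3)
goal([.54,.22,.28],.6,.1)
goal(rest(-.02,.05,.27),1.013,.402)
```

```text
[ 0.12  0.56 -0.35  1.47 -0.04  1.8  -1.91]
travel [ 0.125 -0.42  -0.074] twist [-0.0472  0.1236 -0.0855]
travel [ 0.245 -0.889 -0.172] twist [-0.0679  0.241  -0.2199]
travel [ 0.276 -1.646 -0.13 ] twist [-0.0546  0.3093 -0.3684]
```

Emit:
send_rows(
  steps=[
    {"grip": 1, "travel": [0.06, -0.21, -0.04], "twist": [-0.0236, 0.0618, -0.0428]},
    {"grip": 1, "travel": [0.125, -0.42, -0.074], "twist": [-0.0472, 0.1236, -0.0855]},
    {"grip": 1, "travel": [0.125, -0.42, -0.074], "twist": [-0.0472, 0.1236, -0.0855]},
    {"grip": 1, "travel": [0.125, -0.42, -0.074], "twist": [-0.0472, 0.1236, -0.0855]},
    {"grip": 1, "travel": [0.185, -0.65, -0.12], "twist": [-0.0575, 0.182, -0.153]},
    {"grip": 1, "travel": [0.245, -0.889, -0.172], "twist": [-0.0679, 0.241, -0.2199]},
    {"grip": 1, "travel": [0.245, -0.889, -0.172], "twist": [-0.0679, 0.241, -0.2199]},
    {"grip": 1, "travel": [0.245, -0.889, -0.172], "twist": [-0.0679, 0.241, -0.2199]},
    {"grip": 1, "travel": [0.245, -0.889, -0.172], "twist": [-0.0679, 0.241, -0.2199]},
    {"grip": 1, "travel": [0.245, -0.889, -0.172], "twist": [-0.0679, 0.241, -0.2199]},
  ],
)

```text
time_s: 7.28
ee_pos: [0.5369, 0.219, 0.272]
ee_rot: [-2.968, -0.923, -0.137]
contact_force: [1.3, -0.1, -0.6]
grip_width: 0.0618
grasp_force: 40.0
```

Run:
```python
from h import *
print(observe()["qpos"].round(2))
goal(rest(-.02,.05,.27),1.013,.402)
```

```text
[-0.01  0.31 -0.56  1.71  0.18  1.08 -1.59]
travel [ 0.502 -0.572  0.068] twist [ 0.0312  0.0967 -0.1272]
```

Emit:
send_rows(
  steps=[
    {"grip": 1, "travel": [0.12, -0.14, 0.02], "twist": [0.0078, 0.0242, -0.0318]},
    {"grip": 1, "travel": [0.25, -0.28, 0.03], "twist": [0.0156, 0.0484, -0.0636]},
    {"grip": 1, "travel": [0.38, -0.43, 0.05], "twist": [0.0234, 0.0726, -0.0954]},
    {"grip": 1, "travel": [0.502, -0.572, 0.068], "twist": [0.0312, 0.0967, -0.1272]},
    {"grip": 1, "travel": [0.502, -0.572, 0.068], "twist": [0.0312, 0.0967, -0.1272]},
    {"grip": 1, "travel": [0.502, -0.572, 0.068], "twist": [0.0312, 0.0967, -0.1272]},
    {"grip": 1, "travel": [0.502, -0.572, 0.068], "twist": [0.0312, 0.0967, -0.1272]},
    {"grip": 1, "travel": [0.502, -0.572, 0.068], "twist": [0.0312, 0.0967, -0.1272]},
  ],
)

```text
time_s: 7.95
ee_pos: [0.5583, 0.3697, 0.2685]
ee_rot: [-2.543, -1.4, -0.514]
contact_force: [-0.6, -0.2, -1.5]
grip_width: 0.0616
grasp_force: 40.0
```

Run:
```python
from h import *
s=observe();print(s["qpos"].round(2),s["grip_width"])
goal(rest(.003,.05,.13),1.013,.402)
goal(rest(.003,.05,.096),1.013,.402)
a=capture("scene")[:,:,::-1];b=capture("top")[:,:,::-1]
A=cv2.resize(a[130:290,330:490],None,fx=2.5,fy=2.5,interpolation=cv2.INTER_CUBIC)
B=cv2.resize(b[80:240,60:220],None,fx=2.5,fy=2.5,interpolation=cv2.INTER_CUBIC)
cv2.imwrite("pics/p1.png",np.hstack([A,B]))
```

```text
[-0.02  0.37 -0.71  1.74  0.15  0.74 -1.31] 0.06164721625002593
travel [-0.171 -0.014  0.689] twist [ 0.0003  0.0006 -0.0021]
travel [-0.237 -0.014  0.846] twist [ 0.0003  0.0006 -0.0021]
```

View pics/p1.png

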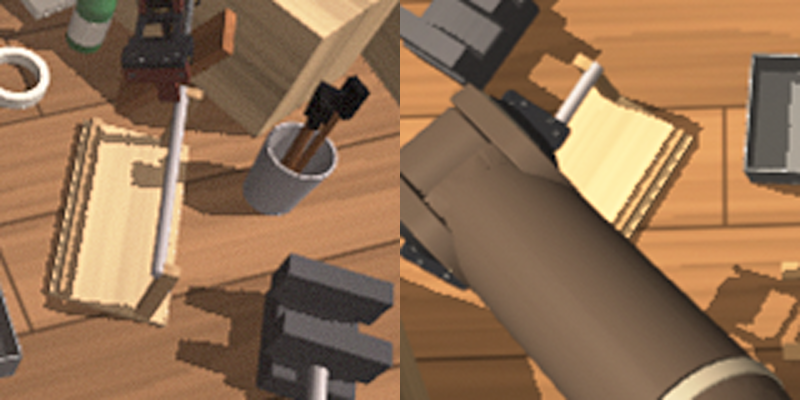

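The scene view shows the front held tilted above the rest's far end at (228,35), clear of the box. Lowering it now.

Emit:
send_rows(
  steps=[
    {"grip": 1, "travel": [-0.05, -0.014, 0.15], "twist": [0, 0, -0.002]},
    {"grip": 1, "travel": [-0.09, -0.014, 0.32], "twist": [0, 0, -0.002]},
    {"grip": 1, "travel": [-0.13, -0.014, 0.5], "twist": [0, 0, -0.002]},
    {"grip": 1, "travel": [-0.171, -0.014, 0.689], "twist": [0, 0, -0.002]},
    {"grip": 1, "travel": [-0.19, -0.014, 0.74], "twist": [0, 0, -0.002]},
    {"grip": 1, "travel": [-0.21, -0.014, 0.78], "twist": [0, 0, -0.002]},
    {"grip": 1, "travel": [-0.225, -0.014, 0.82], "twist": [0, 0, -0.002]},
    {"grip": 1, "travel": [-0.237, -0.014, 0.846], "twist": [0, 0, -0.002]},
    {"grip": 1, "travel": [-0.237, -0.014, 0.846], "twist": [0, 0, -0.002]},
    {"grip": 1, "travel": [-0.237, -0.014, 0.846], "twist": [0, 0, -0.002]},
  ],
)

```text
time_s: 8.88
ee_pos: [0.5681, 0.3916, 0.0966]
ee_rot: [-2.537, -1.411, -0.521]
contact_force: [-0.7, -2.0, -1.2]
grip_width: 0.0618
grasp_force: 40.0
```

Run:
```python
from h import *
s=observe();print(s["contact_force"],s["torque"])
a=capture("scene")[:,:,::-1];b=capture("wrist")[:,:,::-1]
A=cv2.resize(a[130:270,350:450],None,fx=4,fy=4,interpolation=cv2.INTER_CUBIC)
B=cv2.resize(b,(400,300));B=np.vstack([B,np.zeros((260,400,3),np.uint8)])
cv2.imwrite("pics/p2.png",np.hstack([A,B]))
goal(rest(.003,.05,.092),1.013,.402)
```

```text
[-0.69964078 -2.02596296 -1.20903973] [-0.71338889  0.3055019  -0.05844917]
travel [-0.019  0.001  0.026] twist [ 0.0007 -0.0006  0.0008]
```

View pics/p2.png

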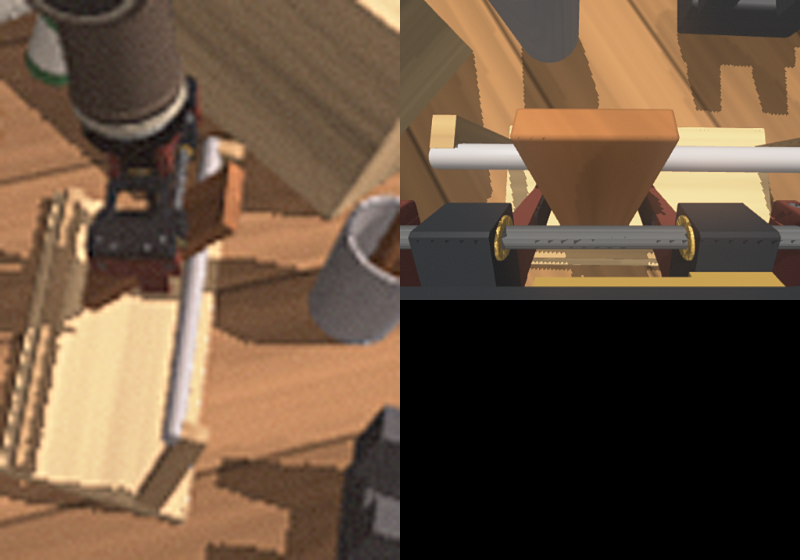

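The front's back is already touching the rail (about 2 N along -n) and its foot is a few mm up. I'll lower it gently until the base pushes back.

Emit:
send_rows(
  steps=[
    {"grip": 1, "travel": [-0.02, 0, 0.015], "twist": [0, 0, 0]},
    {"grip": 1, "travel": [-0.03, 0, 0.025], "twist": [0, 0, 0]},
    {"grip": 1, "travel": [-0.035, 0, 0.03], "twist": [0, 0, 0]},
    {"grip": 1, "travel": [-0.035, 0, 0.03], "twist": [0, 0, 0]},
  ],
)

```text
time_s: 9.32
ee_pos: [0.5655, 0.3884, 0.0874]
ee_rot: [-2.536, -1.411, -0.52]
contact_force: [-1.7, -4.3, 4.7]
grip_width: 0.0619
grasp_force: 40.0
```

Run:
```python
from h import *
s=observe();d=s["ee_pos"][:2]-RO;print("rest x,y",d@[np.cos(RY),np.sin(RY)],d@[-np.sin(RY),np.cos(RY)],s["ee_pos"][2])
goal(rest(.0,.05,.089),1.013,.402)
```

```text
rest x,y 0.0011897978622327947 0.05084955957287327 0.0874100503031034
travel [-0.002  0.004  0.   ] twist [ 0.0004 -0.0005  0.001 ]
```

Foot and rail are both loaded. Releasing with a partial opening and retreating along the fingers.

Emit:
send_rows(
  steps=[
    {"grip": -0.3, "travel": [0, 0, 0], "twist": [0, 0, 0]},
    {"grip": -0.5, "travel": [0, 0, 0], "twist": [0, 0, 0]},
    {"grip": -0.7, "travel": [0, 0, 0], "twist": [0, 0, 0]},
    {"grip": -0.75, "travel": [0, 0, 0], "twist": [0, 0, 0]},
    {"grip": -0.75, "travel": [0, 0, 0], "twist": [0, 0, 0]},
    {"grip": -0.75, "travel": [0, 0, -0.05], "twist": [0, 0, 0]},
    {"grip": -0.75, "travel": [0, 0, -0.12], "twist": [0, 0, 0]},
    {"grip": -0.75, "travel": [0, 0, -0.25], "twist": [0, 0, 0]},
    {"grip": -0.75, "travel": [0, 0, -0.4], "twist": [0, 0, 0]},
    {"grip": -0.75, "travel": [0, 0, -0.6], "twist": [0, 0, 0]},
    {"grip": -0.75, "travel": [0, 0, -0.8], "twist": [0, 0, 0]},
    {"grip": -0.75, "travel": [0, 0, -0.9], "twist": [0, 0, 0]},
  ],
)

```text
time_s: 10.32
ee_pos: [0.5276, 0.3283, 0.2575]
ee_rot: [-2.535, -1.413, -0.525]
contact_force: [0.6, 0.3, 0.5]
grip_width: 0.077
grasp_force: 0.0
```

Run:
```python
from h import *
s=observe();print(s["qpos"].round(2))
goal([.4665,-.061,.0295],.06,-.698,.14)
goal([.50,.10,.28],.4,-.1)
```

```text
[ 0.12  0.31 -0.8   1.86  0.11  0.68 -1.23]
travel [-1.677  1.125 -0.048] twist [ 0.0481 -0.3238  0.3157]
travel [-0.92   0.484 -0.504] twist [-0.0285 -0.1563  0.1961]
```

Emit:
send_rows(
  steps=[
    {"grip": -1, "travel": [-0.15, 0.08, -0.1], "twist": [-0.005, -0.03, 0.035]},
    {"grip": -1, "travel": [-0.35, 0.2, -0.2], "twist": [-0.01, -0.06, 0.075]},
    {"grip": -1, "travel": [-0.55, 0.3, -0.3], "twist": [-0.017, -0.09, 0.115]},
    {"grip": -1, "travel": [-0.75, 0.4, -0.4], "twist": [-0.023, -0.125, 0.155]},
    {"grip": -1, "travel": [-0.92, 0.484, -0.504], "twist": [-0.0285, -0.1563, 0.1961]},
    {"grip": -1, "travel": [-0.92, 0.484, -0.504], "twist": [-0.0285, -0.1563, 0.1961]},
    {"grip": -1, "travel": [-0.92, 0.484, -0.504], "twist": [-0.0285, -0.1563, 0.1961]},
    {"grip": -1, "travel": [-0.92, 0.484, -0.504], "twist": [-0.0285, -0.1563, 0.1961]},
    {"grip": -1, "travel": [-0.92, 0.484, -0.504], "twist": [-0.0285, -0.1563, 0.1961]},
  ],
)

```text
time_s: 11.07
ee_pos: [0.4997, 0.1009, 0.2738]
ee_rot: [3.056, 0.623, -0.158]
contact_force: [0.7, 0.4, -0.3]
grip_width: 0.088
grasp_force: 0.0
```

Run:
```python
from h import *
s=observe();print(s["qpos"].round(2))
goal([.4665,-.061,.0295],.06,-.698,.14)
a=capture("scene")[:,:,::-1];cv2.imwrite("pics/raw_s2.png",a)
b=capture("top")[:,:,::-1];cv2.imwrite("pics/raw_t2.png",b)
A=cv2.resize(a[130:270,340:460],None,fx=4,fy=4,interpolation=cv2.INTER_CUBIC)
cv2.imwrite("pics/p3.png",A)
```

```text
[ 0.15  0.3  -0.56  1.72  0.16  1.27 -1.62]
travel [0.02  0.83  0.692] twist [ 0.0424 -0.1874  0.102 ]
```

View pics/p3.png

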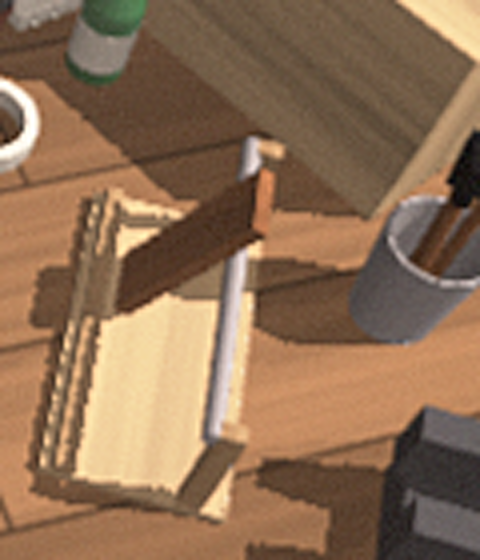

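The first front stands behind the lip, leaning on the rail. Now the second, the same way.

Emit:
send_rows(
  steps=[
    {"grip": -1, "travel": [0, 0.2, 0.1], "twist": [0.007, -0.03, 0.017]},
    {"grip": -1, "travel": [0.02, 0.4, 0.25], "twist": [0.014, -0.06, 0.034]},
    {"grip": -1, "travel": [0.02, 0.6, 0.4], "twist": [0.021, -0.09, 0.051]},
    {"grip": -1, "travel": [0.02, 0.83, 0.5], "twist": [0.028, -0.125, 0.068]},
    {"grip": -1, "travel": [0.02, 0.83, 0.6], "twist": [0.035, -0.156, 0.085]},
    {"grip": -1, "travel": [0.02, 0.83, 0.692], "twist": [0.0424, -0.1874, 0.102]},
    {"grip": -1, "travel": [0.02, 0.83, 0.692], "twist": [0.0424, -0.1874, 0.102]},
    {"grip": -1, "travel": [0.02, 0.83, 0.692], "twist": [0.0424, -0.1874, 0.102]},
    {"grip": -1, "travel": [0.02, 0.83, 0.692], "twist": [0.0424, -0.1874, 0.102]},
  ],
)

```text
time_s: 11.92
ee_pos: [0.5553, -0.0548, 0.1368]
ee_rot: [2.934, 0.091, -1.062]
contact_force: [-1.2, 0.8, 0.8]
grip_width: 0.0879
grasp_force: 0.0
```

Run:
```python
from h import *
goal([.4665,-.061,.0295],.06,-.698)
```

```text
travel [0.001 0.004 0.707] twist [-0.     -0.0012  0.0006]
```

Emit:
send_rows(
  steps=[
    {"grip": -1, "travel": [0, 0.004, 0.2], "twist": [0, 0, 0]},
    {"grip": -1, "travel": [0, 0.004, 0.4], "twist": [0, 0, 0]},
    {"grip": -1, "travel": [0, 0.004, 0.58], "twist": [0, 0, 0]},
    {"grip": -1, "travel": [0, 0.004, 0.707], "twist": [0, 0, 0]},
    {"grip": -1, "travel": [0, 0.004, 0.707], "twist": [0, 0, 0]},
    {"grip": -1, "travel": [0, 0.004, 0.707], "twist": [0, 0, 0]},
    {"grip": 1, "travel": [0, 0.004, 0.707], "twist": [0, 0, 0]},
    {"grip": 1, "travel": [0, 0.004, 0.707], "twist": [0, 0, 0]},
    {"grip": 1, "travel": [0, 0.004, 0.707], "twist": [0, 0, 0]},
    {"grip": 1, "travel": [0, 0.004, 0.707], "twist": [0, 0, 0]},
    {"grip": 1, "travel": [0, 0.004, 0.707], "twist": [0, 0, 0]},
    {"grip": 1, "travel": [0, 0.004, 0.707], "twist": [0, 0, 0]},
  ],
)

```text
time_s: 12.92
ee_pos: [0.4649, -0.0626, 0.0274]
ee_rot: [2.932, 0.084, -1.066]
contact_force: [3.1, 1.3, 5.9]
grip_width: 0.062
grasp_force: 40.0
```

Run:
```python
from h import *
goal([.4665,-.061,.28],.06,-.698)
```

```text
travel [-0.805 -0.006 -0.963] twist [-0.0001 -0.0001 -0.0008]
```

Emit:
send_rows(
  steps=[
    {"grip": 1, "travel": [-0.1, 0, -0.12], "twist": [0, 0, 0]},
    {"grip": 1, "travel": [-0.2, 0, -0.24], "twist": [0, 0, 0]},
    {"grip": 1, "travel": [-0.35, 0, -0.42], "twist": [0, 0, 0]},
    {"grip": 1, "travel": [-0.5, 0, -0.6], "twist": [0, 0, 0]},
    {"grip": 1, "travel": [-0.65, 0, -0.78], "twist": [0, 0, 0]},
    {"grip": 1, "travel": [-0.805, 0, -0.96], "twist": [0, 0, 0]},
    {"grip": 1, "travel": [-0.805, 0, -0.96], "twist": [0, 0, 0]},
    {"grip": 1, "travel": [-0.805, 0, -0.96], "twist": [0, 0, 0]},
  ],
)

```text
time_s: 13.58
ee_pos: [0.4659, -0.0622, 0.2817]
ee_rot: [2.934, 0.083, -1.057]
contact_force: [-0.0, 0.7, -1.2]
grip_width: 0.062
grasp_force: 40.0
```

Run:
```python
from h import *
print(observe()["qpos"].round(2))
goal([.50,.03,.28],.3,-.35)
goal([.55,.13,.29],.6,.0)
```

```text
[ 0.23  0.57 -0.35  1.46  0.14  1.84 -1.66]
travel [ 0.16  -0.449 -0.11 ] twist [-0.038   0.1082 -0.0676]
travel [ 0.344 -0.935 -0.329] twist [-0.059   0.2148 -0.1659]
```

Emit:
send_rows(
  steps=[
    {"grip": 1, "travel": [0.05, -0.15, -0.04], "twist": [-0.013, 0.036, -0.0225]},
    {"grip": 1, "travel": [0.11, -0.3, -0.07], "twist": [-0.025, 0.072, -0.045]},
    {"grip": 1, "travel": [0.16, -0.449, -0.11], "twist": [-0.038, 0.1082, -0.0676]},
    {"grip": 1, "travel": [0.22, -0.6, -0.18], "twist": [-0.045, 0.143, -0.1]},
    {"grip": 1, "travel": [0.28, -0.77, -0.25], "twist": [-0.052, 0.179, -0.133]},
    {"grip": 1, "travel": [0.344, -0.935, -0.329], "twist": [-0.059, 0.2148, -0.1659]},
    {"grip": 1, "travel": [0.344, -0.935, -0.329], "twist": [-0.059, 0.2148, -0.1659]},
    {"grip": 1, "travel": [0.344, -0.935, -0.329], "twist": [-0.059, 0.2148, -0.1659]},
    {"grip": 1, "travel": [0.344, -0.935, -0.329], "twist": [-0.059, 0.2148, -0.1659]},
  ],
)

```text
time_s: 14.33
ee_pos: [0.5472, 0.1284, 0.2822]
ee_rot: [-3.001, -0.924, 0.017]
contact_force: [-0.3, -0.5, -1.0]
grip_width: 0.0617
grasp_force: 40.0
```

Run:
```python
from h import *
s=observe();print(s["qpos"].round(2),s["grip_width"])
goal(rest(-.02,-.055,.27),1.013,.402)
```

```text
[ 0.13  0.33 -0.57  1.66  0.19  1.22 -1.46] 0.06170968591152177
travel [ 0.928 -0.498  0.063] twist [ 0.0246  0.129  -0.1309]
```

Emit:
send_rows(
  steps=[
    {"grip": 1, "travel": [0.15, -0.08, 0.01], "twist": [0.004, 0.02, -0.02]},
    {"grip": 1, "travel": [0.3, -0.16, 0.02], "twist": [0.008, 0.045, -0.045]},
    {"grip": 1, "travel": [0.46, -0.25, 0.03], "twist": [0.012, 0.07, -0.07]},
    {"grip": 1, "travel": [0.62, -0.33, 0.04], "twist": [0.016, 0.09, -0.09]},
    {"grip": 1, "travel": [0.78, -0.42, 0.05], "twist": [0.02, 0.11, -0.11]},
    {"grip": 1, "travel": [0.928, -0.498, 0.063], "twist": [0.0246, 0.129, -0.1309]},
    {"grip": 1, "travel": [0.928, -0.498, 0.063], "twist": [0.0246, 0.129, -0.1309]},
    {"grip": 1, "travel": [0.928, -0.498, 0.063], "twist": [0.0246, 0.129, -0.1309]},
    {"grip": 1, "travel": [0.928, -0.498, 0.063], "twist": [0.0246, 0.129, -0.1309]},
  ],
)

```text
time_s: 15.08
ee_pos: [0.6456, 0.3146, 0.2678]
ee_rot: [-2.538, -1.405, -0.515]
contact_force: [0.0, -0.6, -1.4]
grip_width: 0.0615
grasp_force: 40.0
```

Run:
```python
from h import *
s=observe();print(s["qpos"].round(2),s["grip_width"])
goal(rest(.003,-.055,.13),1.013,.402)
goal(rest(.003,-.055,.096),1.013,.402)
goal(rest(.0,-.055,.0885),1.013,.402)
```

```text
[ 0.1   0.48 -0.73  1.6   0.17  0.81 -1.17] 0.06146443272966384
travel [-0.168 -0.005  0.687] twist [-0.0003  0.0002 -0.0006]
travel [-0.234 -0.004  0.844] twist [-0.0003  0.0002 -0.0006]
travel [-0.263 -0.004  0.873] twist [-0.0003  0.0002 -0.0006]
```

Emit:
send_rows(
  steps=[
    {"grip": 1, "travel": [-0.05, -0.005, 0.15], "twist": [0, 0, 0]},
    {"grip": 1, "travel": [-0.09, -0.005, 0.32], "twist": [0, 0, 0]},
    {"grip": 1, "travel": [-0.13, -0.005, 0.5], "twist": [0, 0, 0]},
    {"grip": 1, "travel": [-0.171, -0.005, 0.689], "twist": [0, 0, 0]},
    {"grip": 1, "travel": [-0.19, -0.005, 0.74], "twist": [0, 0, 0]},
    {"grip": 1, "travel": [-0.21, -0.005, 0.78], "twist": [0, 0, 0]},
    {"grip": 1, "travel": [-0.225, -0.005, 0.82], "twist": [0, 0, 0]},
    {"grip": 1, "travel": [-0.237, -0.005, 0.844], "twist": [0, 0, 0]},
    {"grip": 1, "travel": [-0.255, -0.005, 0.862], "twist": [0, 0, 0]},
    {"grip": 1, "travel": [-0.27, -0.005, 0.876], "twist": [0, 0, 0]},
    {"grip": 1, "travel": [-0.27, -0.005, 0.876], "twist": [0, 0, 0]},
    {"grip": 1, "travel": [-0.27, -0.005, 0.876], "twist": [0, 0, 0]},
  ],
)

```text
time_s: 16.08
ee_pos: [0.6561, 0.3325, 0.089]
ee_rot: [-2.536, -1.409, -0.525]
contact_force: [-2.5, -5.4, 3.8]
grip_width: 0.0617
grasp_force: 40.0
```

Run:
```python
from h import *
b=capture("wrist")[:,:,::-1];cv2.imwrite("pics/w4.png",b)
s=observe();d=s["ee_pos"][:2]-RO;print("rest x,y",d@[np.cos(RY),np.sin(RY)],d@[-np.sin(RY),np.cos(RY)],s["ee_pos"][2],s["contact_force"])
```

```text
rest x,y 0.0017585099761366393 -0.05564167437070102 0.088978118692448 [-3.20479025 -6.11959956  4.21032662]
```

View pics/w4.png

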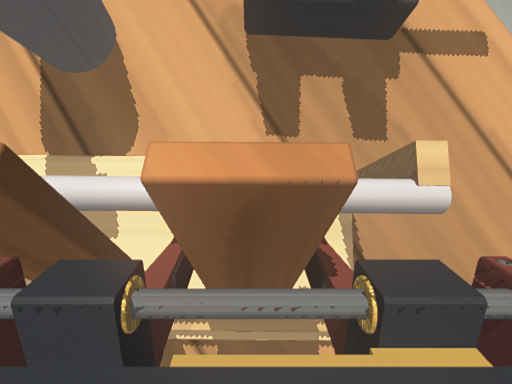

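Front 2 lies against the rail and is on the base. Front 1 is visible at left with a gap between them. Release and retreat.

Emit:
send_rows(
  steps=[
    {"grip": -0.3, "travel": [0, 0, 0], "twist": [0, 0, 0]},
    {"grip": -0.5, "travel": [0, 0, 0], "twist": [0, 0, 0]},
    {"grip": -0.7, "travel": [0, 0, 0], "twist": [0, 0, 0]},
    {"grip": -0.75, "travel": [0, 0, 0], "twist": [0, 0, 0]},
    {"grip": -0.75, "travel": [0, 0, 0], "twist": [0, 0, 0]},
    {"grip": -0.75, "travel": [0, 0, -0.05], "twist": [0, 0, 0]},
    {"grip": -0.75, "travel": [0, 0, -0.12], "twist": [0, 0, 0]},
    {"grip": -0.75, "travel": [0, 0, -0.25], "twist": [0, 0, 0]},
    {"grip": -0.75, "travel": [0, 0, -0.4], "twist": [0, 0, 0]},
    {"grip": -0.75, "travel": [0, 0, -0.6], "twist": [0, 0, 0]},
    {"grip": -0.75, "travel": [0, 0, -0.8], "twist": [0, 0, 0]},
    {"grip": -0.75, "travel": [0, 0, -0.9], "twist": [0, 0, 0]},
  ],
)

```text
time_s: 17.13
ee_pos: [0.6175, 0.2729, 0.2586]
ee_rot: [-2.534, -1.411, -0.53]
contact_force: [0.5, 0.4, 0.7]
grip_width: 0.0772
grasp_force: 0.0
```

Run:
```python
from h import *
goal([.50,.0,.27],.3,.0)
goal([.46,-.13,.27],.0,.0)
```

```text
travel [-1.33   0.221 -0.626] twist [-0.0449 -0.1252  0.2248]
travel [-1.934  0.394 -0.887] twist [-0.0645 -0.1196  0.3188]
```

Emit:
send_rows(
  steps=[
    {"grip": -1, "travel": [-0.2, 0.03, -0.09], "twist": [-0.007, -0.02, 0.037]},
    {"grip": -1, "travel": [-0.4, 0.07, -0.19], "twist": [-0.015, -0.042, 0.075]},
    {"grip": -1, "travel": [-0.6, 0.1, -0.28], "twist": [-0.022, -0.063, 0.112]},
    {"grip": -1, "travel": [-0.8, 0.13, -0.37], "twist": [-0.03, -0.083, 0.15]},
    {"grip": -1, "travel": [-1, 0.17, -0.47], "twist": [-0.037, -0.104, 0.187]},
    {"grip": -1, "travel": [-1, 0.17, -0.47], "twist": [-0.0449, -0.1252, 0.2248]},
    {"grip": -1, "travel": [-1, 0.17, -0.47], "twist": [-0.0449, -0.1252, 0.2248]},
    {"grip": -1, "travel": [-1, 0.17, -0.47], "twist": [-0.0449, -0.1252, 0.2248]},
    {"grip": -1, "travel": [-1, 0.17, -0.47], "twist": [-0.0449, -0.1252, 0.2248]},
  ],
)

```text
time_s: 17.88
ee_pos: [0.5297, 0.0688, 0.2611]
ee_rot: [-3.104, -0.475, 0.006]
contact_force: [0.0, 0.0, -0.2]
grip_width: 0.0878
grasp_force: 0.0
```

Run:
```python
from h import *
goal([.43,-.15,.27],.0,.0)
```

```text
travel [-0.803  0.895 -0.033] twist [-0.0004  0.0011  0.0967]
```

Emit:
send_rows(
  steps=[
    {"grip": -1, "travel": [-0.15, 0.17, 0], "twist": [0, 0, 0.02]},
    {"grip": -1, "travel": [-0.3, 0.34, 0], "twist": [0, 0, 0.05]},
    {"grip": -1, "travel": [-0.45, 0.51, -0.02], "twist": [0, 0, 0.0967]},
    {"grip": -1, "travel": [-0.6, 0.68, -0.03], "twist": [0, 0, 0.0967]},
    {"grip": -1, "travel": [-0.8, 0.895, -0.033], "twist": [0, 0, 0.0967]},
    {"grip": -1, "travel": [-0.8, 0.895, -0.033], "twist": [0, 0, 0.0967]},
    {"grip": -1, "travel": [-0.8, 0.895, -0.033], "twist": [0, 0, 0.0967]},
    {"grip": -1, "travel": [-0.8, 0.895, -0.033], "twist": [0, 0, 0.0967]},
  ],
)

```text
time_s: 18.55
ee_pos: [0.4291, -0.1515, 0.2679]
ee_rot: [3.141, -0.008, -0.006]
contact_force: [0.3, 0.6, 0.3]
grip_width: 0.0879
grasp_force: 0.0
```

Run:
```python
from h import *
a=capture("scene")[:,:,::-1];b=capture("top")[:,:,::-1]
cv2.imwrite("pics/raw_s5.png",a);cv2.imwrite("pics/raw_t5.png",b)
A=cv2.resize(a[150:300,130:430],None,fx=2.6,fy=2.6,interpolation=cv2.INTER_CUBIC)
cv2.imwrite("pics/p5.png",A)
# brown pulls in top: hue mask inside tray; refine by blobs
def blobs(im,m,box,z):
    h=cv2.cvtColor(im,cv2.COLOR_BGR2HSV);k=cv2.inRange(h,(3,120,50),(14,255,255))
    M=np.zeros_like(k);x0,y0,x1,y1=box;M[y0:y1,x0:x1]=k[y0:y1,x0:x1]
    for c in cv2.findContours(M,0,2)[0]:
        if cv2.contourArea(c)<30:continue
        (u,v),(w,hh),an=cv2.minAreaRect(c);bx=cv2.boxPoints(((u,v),(w,hh),an))
        P=np.array([ray(m,q,z) for q in bx]);e=P[1]-P[0],P[2]-P[1];l=max(e,key=np.linalg.norm)
        print(np.round([u,v],1),P.mean(0).round(4),"len",[np.linalg.norm(x).round(3) for x in e],"yaw",round(float(np.arctan(l[1]/l[0])),3))
blobs(b,camera_model("top"),(292,150,387,222),.037)
```

```text
[297.  195.5] [ 0.476  -0.1486  0.037 ] len [np.float64(0.07), np.float64(0.012)] yaw -0.044
[383.5 180. ] [ 0.5161 -0.4125  0.037 ] len [np.float64(0.015), np.float64(0.185)] yaw -0.077
```

View pics/p5.png

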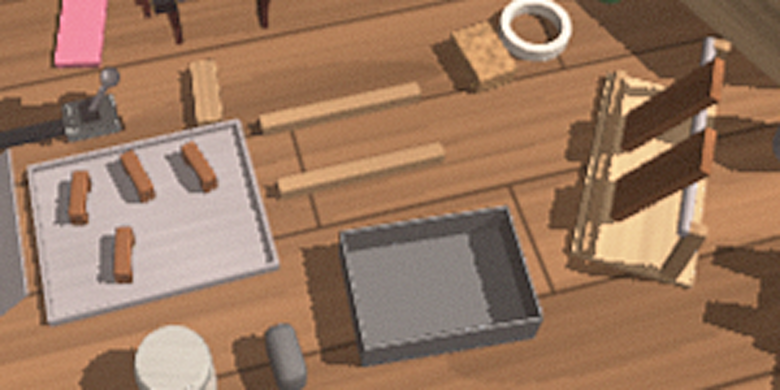

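The scene view shows both fronts leaning with a gap, the lever over to the off side, four pulls in the tray and the tote unmoved. I'll cross-check the pulls from this camera.

Run:
```python
from h import *
print(pts("scene",[(82,190),(140,171),(202,163),(126,249)],.037,130,150,2.6).round(4))
goal([.4579,-.2031,.031],.298,0,.0)
```

```text
[[ 0.4721 -0.3506  0.037 ]
 [ 0.4628 -0.2765  0.037 ]
 [ 0.4706 -0.1986  0.037 ]
 [ 0.5662 -0.3098  0.037 ]]
travel [0.144 0.269 1.193] twist [-0.0002  0.0013 -0.0952]
```

Emit:
send_rows(
  squeeze=20,
  steps=[
    {"grip": -0.4, "travel": [0.15, 0.265, 0.1], "twist": [0, 0, -0.03]},
    {"grip": -0.4, "travel": [0.15, 0.265, 0.25], "twist": [0, 0, -0.06]},
    {"grip": -0.4, "travel": [0.15, 0.265, 0.4], "twist": [0, 0, -0.095]},
    {"grip": -0.4, "travel": [0.15, 0.265, 0.55], "twist": [0, 0, -0.095]},
    {"grip": -0.4, "travel": [0.15, 0.265, 0.7], "twist": [0, 0, -0.095]},
    {"grip": -0.4, "travel": [0.15, 0.265, 0.85], "twist": [0, 0, -0.095]},
    {"grip": -0.4, "travel": [0.15, 0.265, 0.85], "twist": [0, 0, -0.095]},
    {"grip": -0.4, "travel": [0.15, 0.265, 0.85], "twist": [0, 0, -0.095]},
  ],
)

```text
time_s: 19.32
ee_pos: [0.4587, -0.2016, 0.0967]
ee_rot: [-3.104, -0.466, 0.012]
contact_force: [-0.4, 0.0, 1.1]
grip_width: 0.0611
grasp_force: 0.0
```

Run:
```python
from h import *
s=observe();m=camera_model("wrist");b=capture("wrist")[:,:,::-1];cv2.imwrite("pics/w6.png",b)
X=m["R"]@np.array([.460,-.202,.037])+m["t"];u=m["camera_matrix"]@X;print("pred px",u[:2]/u[2])
goal([.460,-.202,.030],.298,0)
```

```text
pred px [249.86755775 210.83452199]
travel [ 0.004 -0.     0.351] twist [-0.0006  0.0016 -0.0001]
```

View pics/w6.png

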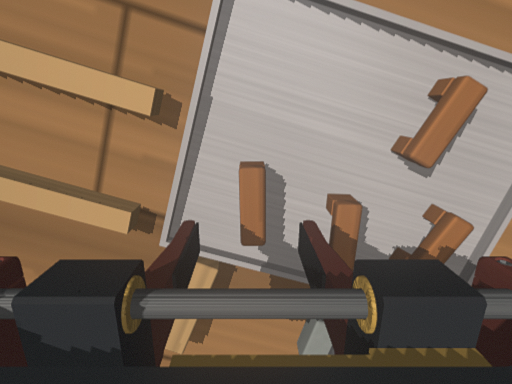

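The wrist view has the first pull centred between the fingers at (252,202), 8 px off the prediction, so its x is about 5 mm further out. Grasping it.

Emit:
send_rows(
  steps=[
    {"grip": -0.4, "travel": [0.025, 0, 0.15], "twist": [0, 0, 0]},
    {"grip": -0.4, "travel": [0.025, 0, 0.28], "twist": [0, 0, 0]},
    {"grip": -0.4, "travel": [0.025, 0, 0.351], "twist": [0, 0, 0]},
    {"grip": -0.4, "travel": [0.025, 0, 0.351], "twist": [0, 0, 0]},
    {"grip": -0.4, "travel": [0.025, 0, 0.351], "twist": [0, 0, 0]},
    {"grip": 1, "travel": [0.025, 0, 0.351], "twist": [0, 0, 0]},
    {"grip": 1, "travel": [0.025, 0, 0.351], "twist": [0, 0, 0]},
    {"grip": 1, "travel": [0.025, 0, 0.351], "twist": [0, 0, 0]},
    {"grip": 1, "travel": [0.025, 0, 0.351], "twist": [0, 0, 0]},
    {"grip": 1, "travel": [0.025, 0, 0.2], "twist": [0, 0, 0]},
    {"grip": 1, "travel": [0.025, 0, 0], "twist": [0, 0, 0]},
    {"grip": 1, "travel": [0.025, 0, -0.15], "twist": [0, 0, 0]},
  ],
)

```text
time_s: 20.37
ee_pos: [0.4637, -0.202, 0.1296]
ee_rot: [-3.107, -0.462, 0.008]
contact_force: [0.4, -0.7, 0.2]
grip_width: 0.0186
grasp_force: 0.0
```

Run:
```python
from h import *
b=capture("top")[:,:,::-1];cv2.imwrite("pics/raw_t7.png",b)
goal([.65,.0,.20],-.066,0)
goal([.68,.08,.13],-.066,0)
```

```text
travel [ 1.172 -0.703 -0.317] twist [ 0.0013 -0.0006  0.1149]
travel [ 1.432 -1.044  0.031] twist [ 0.0013 -0.0006  0.1149]
```

Emit:
send_rows(
  squeeze=20,
  steps=[
    {"grip": 1, "travel": [0, 0, 0], "twist": [0, 0, 0]},
    {"grip": 1, "travel": [0, 0, 0], "twist": [0, 0, 0]},
    {"grip": 1, "travel": [0, 0, 0], "twist": [0, 0, 0]},
  ],
)

```text
time_s: 20.67
ee_pos: [0.4629, -0.2021, 0.1266]
ee_rot: [-3.107, -0.461, 0.011]
contact_force: [-0.8, 0.9, -0.3]
grip_width: 0.0008
grasp_force: 0.0
```

Run:
```python
from h import *
b=capture("wrist")[:,:,::-1];cv2.imwrite("pics/w7.png",b)
```

```text
(no output)
```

View pics/w7.png

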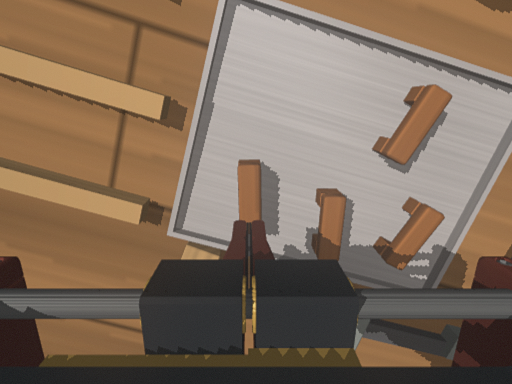

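The fingers had not finished closing before the lift, and the pull still stands in place at (250,190). I'll repeat with a smaller opening and more closing time.

Emit:
send_rows(
  steps=[
    {"grip": 0, "travel": [0, 0, 0], "twist": [0, 0, 0]},
    {"grip": 0, "travel": [0, 0, 0], "twist": [0, 0, 0]},
    {"grip": 0, "travel": [0, 0, 0], "twist": [0, 0, 0]},
    {"grip": 0, "travel": [0, 0, 0.05], "twist": [0, 0, 0]},
    {"grip": 0, "travel": [0, 0, 0.1], "twist": [0, 0, 0]},
    {"grip": 0, "travel": [0, 0, 0.15], "twist": [0, 0, 0]},
    {"grip": 0, "travel": [0, 0, 0.25], "twist": [0, 0, 0]},
    {"grip": 0, "travel": [0, 0, 0.4], "twist": [0, 0, 0]},
    {"grip": 0, "travel": [0, 0, 0.49], "twist": [0, 0, 0]},
    {"grip": 0, "travel": [0, 0, 0.49], "twist": [0, 0, 0]},
    {"grip": 0, "travel": [0, 0, 0.49], "twist": [0, 0, 0]},
  ],
)

```text
time_s: 21.63
ee_pos: [0.462, -0.2016, 0.028]
ee_rot: [-3.105, -0.462, 0.013]
contact_force: [-0.1, 1.4, 0.3]
grip_width: 0.0439
grasp_force: 0.0
```

Emit:
send_rows(
  steps=[
    {"grip": 1, "travel": [0, 0, 0], "twist": [0, 0, 0]},
    {"grip": 1, "travel": [0, 0, 0], "twist": [0, 0, 0]},
    {"grip": 1, "travel": [0, 0, 0], "twist": [0, 0, 0]},
    {"grip": 1, "travel": [0, 0, 0], "twist": [0, 0, 0]},
    {"grip": 1, "travel": [0, 0, 0], "twist": [0, 0, 0]},
    {"grip": 1, "travel": [0, 0, 0], "twist": [0, 0, 0]},
    {"grip": 1, "travel": [0, 0, -0.1], "twist": [0, 0, 0]},
    {"grip": 1, "travel": [0, 0, -0.3], "twist": [0, 0, 0]},
    {"grip": 1, "travel": [0, 0, -0.5], "twist": [0, 0, 0]},
    {"grip": 1, "travel": [0, 0, -0.6], "twist": [0, 0, 0]},
    {"grip": 1, "travel": [0, 0, -0.6], "twist": [0, 0, 0]},
  ],
)

```text
time_s: 22.55
ee_pos: [0.4663, -0.2031, 0.1543]
ee_rot: [3.103, 0.46, 0.002]
contact_force: [0.5, -0.4, -0.2]
grip_width: 0.0199
grasp_force: 19.9
```

Run:
```python
from h import *
goal([.62,-.04,.16],-.066,0)
goal([.68,.09,.13],-.066,0)
goal([.68,.09,.062],-.066,0)
```

```text
travel [ 0.972 -0.557 -0.02 ] twist [ 0.0014 -0.0005  0.1148]
travel [ 1.448 -1.093  0.128] twist [ 0.0014 -0.0005  0.1148]
travel [ 1.447 -1.094  0.468] twist [ 0.0014 -0.0005  0.1148]
```

Emit:
send_rows(
  steps=[
    {"grip": 1, "travel": [0.15, -0.09, -0.02], "twist": [0, 0, 0.03]},
    {"grip": 1, "travel": [0.3, -0.18, -0.02], "twist": [0, 0, 0.06]},
    {"grip": 1, "travel": [0.45, -0.27, -0.02], "twist": [0, 0, 0.09]},
    {"grip": 1, "travel": [0.6, -0.36, -0.02], "twist": [0, 0, 0.115]},
    {"grip": 1, "travel": [0.8, -0.46, -0.02], "twist": [0, 0, 0.115]},
    {"grip": 1, "travel": [0.97, -0.557, -0.02], "twist": [0, 0, 0.115]},
    {"grip": 1, "travel": [0.97, -0.557, -0.02], "twist": [0, 0, 0.115]},
    {"grip": 1, "travel": [0.97, -0.557, -0.02], "twist": [0, 0, 0.115]},
  ],
)

```text
time_s: 23.22
ee_pos: [0.6174, -0.036, 0.1509]
ee_rot: [-3.14, 0.097, 0.011]
contact_force: [0.3, -0.5, -0.3]
grip_width: 0.0202
grasp_force: 19.9
```

Run:
```python
from h import *
m=camera_model("wrist");b=capture("wrist")[:,:,::-1];cv2.imwrite("pics/w8.png",b)
goal([.68,.09,.13],-.066,0)
goal([.68,.09,.062],-.066,0)
# predicted tote rim corners in wrist picture, and in top picture now
c=np.array([.6906,.0379]);a=-.066
t=capture("top")[:,:,::-1];cv2.imwrite("pics/raw_t8.png",t)
cv2.imwrite("pics/p8.png",np.hstack([cv2.resize(b,(400,300)),cv2.resize(t[90:168,180:284],(400,300))]))
```

```text
travel [ 0.277 -0.662  0.112] twist [0.0004 0.0025 0.0005]
travel [ 0.28  -0.662  0.452] twist [0.0004 0.0025 0.0005]
```

View pics/p8.png

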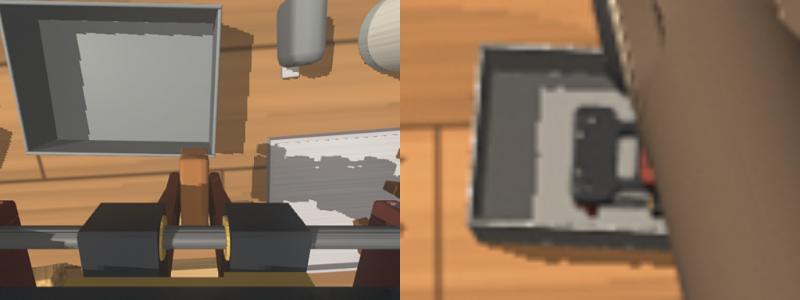

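The wrist half shows the tote's inside ahead and the pull held. The top half has the tote's corner at (480,47), which matches the start to under 1 px. Placing the pull in the tote's near-left quarter.

```bash
cat >> h.py <<'E'
def tote(x,y,z,c=(.6906,.0379),a=-.066):
    return np.array([c[0]+x*np.cos(a)-y*np.sin(a),c[1]+x*np.sin(a)+y*np.cos(a),z])
E
python3 - <<'E'
from h import *
goal(tote(-.034,.045,.12),-.066,0)
goal(tote(-.034,.045,.035),-.066,0)
E
```

```text
travel [ 0.178 -0.638  0.163] twist [ 0.0006  0.0025 -0.0002]
travel [ 0.181 -0.639  0.588] twist [ 0.0006  0.0025 -0.0002]
```

Emit:
send_rows(
  steps=[
    {"grip": 1, "travel": [0.06, -0.2, 0], "twist": [0, 0, 0]},
    {"grip": 1, "travel": [0.12, -0.4, 0.03], "twist": [0, 0, 0]},
    {"grip": 1, "travel": [0.178, -0.638, 0.1], "twist": [0, 0, 0]},
    {"grip": 1, "travel": [0.178, -0.638, 0.16], "twist": [0, 0, 0]},
    {"grip": 1, "travel": [0.178, -0.638, 0.3], "twist": [0, 0, 0]},
    {"grip": 1, "travel": [0.178, -0.638, 0.45], "twist": [0, 0, 0]},
    {"grip": 1, "travel": [0.178, -0.638, 0.55], "twist": [0, 0, 0]},
    {"grip": 1, "travel": [0.178, -0.638, 0.585], "twist": [0, 0, 0]},
    {"grip": 1, "travel": [0.178, -0.638, 0.585], "twist": [0, 0, 0]},
  ],
)

```text
time_s: 24.07
ee_pos: [0.6599, 0.0835, 0.0343]
ee_rot: [3.138, -0.107, -0.01]
contact_force: [1.3, -1.0, -0.6]
grip_width: 0.0199
grasp_force: 20.0
```

Emit:
send_rows(
  steps=[
    {"grip": 0.3, "travel": [0, 0, 0], "twist": [0, 0, 0]},
    {"grip": 0.3, "travel": [0, 0, 0], "twist": [0, 0, 0]},
    {"grip": 0.2, "travel": [0, 0, 0], "twist": [0, 0, 0]},
    {"grip": 0.2, "travel": [0, 0, -0.1], "twist": [0, 0, 0]},
    {"grip": 0.2, "travel": [0, 0, -0.25], "twist": [0, 0, 0]},
    {"grip": 0.2, "travel": [0, 0, -0.45], "twist": [0, 0, 0]},
    {"grip": 0, "travel": [0, 0, -0.6], "twist": [0, 0, 0]},
    {"grip": 0, "travel": [-0.1, 0.2, -0.6], "twist": [0, 0, 0]},
    {"grip": 0, "travel": [-0.25, 0.4, -0.6], "twist": [0, 0, 0]},
    {"grip": 0, "travel": [-0.4, 0.6, -0.6], "twist": [0, 0, 0]},
    {"grip": 0, "travel": [-0.55, 0.8, -0.6], "twist": [0, 0, 0]},
    {"grip": 0, "travel": [-0.7, 1, -0.6], "twist": [0, 0, 0]},
  ],
)

```text
time_s: 25.07
ee_pos: [0.5299, -0.0786, 0.1563]
ee_rot: [3.139, -0.105, -0.008]
contact_force: [1.0, -0.5, 1.0]
grip_width: 0.0439
grasp_force: 0.0
```

Run:
```python
from h import *
goal([.458,-.281,.10],.302,0)
```

```text
travel [-0.29   1.033  0.294] twist [ 0.0002  0.0017 -0.1174]
```

Emit:
send_rows(
  steps=[
    {"grip": 0, "travel": [-0.06, 0.2, 0], "twist": [0, 0, -0.03]},
    {"grip": 0, "travel": [-0.12, 0.4, 0], "twist": [0, 0, -0.06]},
    {"grip": 0, "travel": [-0.18, 0.6, 0], "twist": [0, 0, -0.09]},
    {"grip": 0, "travel": [-0.23, 0.8, 0], "twist": [0, 0, -0.117]},
    {"grip": 0, "travel": [-0.29, 1, 0], "twist": [0, 0, -0.117]},
    {"grip": 0, "travel": [-0.29, 1, 0], "twist": [0, 0, -0.117]},
    {"grip": 0, "travel": [-0.29, 1, 0], "twist": [0, 0, -0.117]},
    {"grip": 0, "travel": [-0.29, 1, 0], "twist": [0, 0, -0.117]},
  ],
)

```text
time_s: 25.73
ee_pos: [0.4604, -0.2724, 0.1567]
ee_rot: [-3.106, -0.469, 0.008]
contact_force: [-0.8, 0.8, 0.9]
grip_width: 0.0442
grasp_force: 0.0
```

```bash
cat >> h.py <<'E'
def blobs(name,z=.037,box=None,lim=(.38,.62,-.42,-.13)):
    m=camera_model(name);im=capture(name)[:,:,::-1];h=cv2.cvtColor(im,cv2.COLOR_BGR2HSV)
    g=cv2.inRange(h,(3,110,40),(14,255,255))
    for c in cv2.findContours(g,0,2)[0]:
        if cv2.contourArea(c)<25:continue
        r=cv2.minAreaRect(c);P=np.array([ray(m,q,z) for q in cv2.boxPoints(r)]);e=P[1]-P[0],P[2]-P[1];l=max(e,key=np.linalg.norm);k=P.mean(0)
        if lim[0]<k[0]<lim[1] and lim[2]<k[1]<lim[3]:
            print(name,np.round(r[0]),k.round(4),[round(float(np.linalg.norm(x)),3) for x in e],"yaw",round(float(np.arctan(l[1]/l[0])),3))
E
python3 - <<'E'
from h import *
for n in("wrist","scene","top"):blobs(n)
goal([.458,-.281,.10],.302,0)
E
```

```text
wrist [309. 267.] [ 0.3991 -0.3567  0.037 ] [0.013, 0.011] yaw -0.191
wrist [320. 266.] [ 0.4037 -0.3679  0.037 ] [0.015, 0.012] yaw -0.114
wrist [248. 259.] [ 0.3888 -0.2945  0.037 ] [0.045, 0.08] yaw -1.52
wrist [329. 202.] [ 0.4715 -0.3507  0.037 ] [0.062, 0.028] yaw -0.211
wrist [101. 174.] [ 0.4345 -0.1346  0.037 ] [0.017, 0.023] yaw -1.53
wrist [256. 194.] [ 0.4583 -0.281   0.037 ] [0.018, 0.063] yaw 0.317
wrist [326.  95.] [ 0.5617 -0.3113  0.037 ] [0.061, 0.022] yaw -0.219
wrist [285.   8.] [ 0.6153 -0.2557  0.037 ] [0.003, 0.041] yaw -1.56
top [343. 209.] [ 0.4299 -0.2853  0.037 ] [0.024, 0.015] yaw -1.281
top [346. 180.] [ 0.5203 -0.3003  0.037 ] [0.053, 0.139] yaw -0.018
travel [-0.029  0.043  0.293] twist [-0.0004  0.0016  0.0005]
```

The wrist blobs agree with the plan: pull 2 at (0.458,-0.281) with yaw 0.31. Grasping it.

Emit:
send_rows(
  steps=[
    {"grip": 0, "travel": [-0.027, 0.043, 0.15], "twist": [0, 0, 0]},
    {"grip": 0, "travel": [-0.027, 0.043, 0.3], "twist": [0, 0, 0]},
    {"grip": 0, "travel": [-0.027, 0.043, 0.45], "twist": [0, 0, 0]},
    {"grip": 0, "travel": [-0.027, 0.043, 0.58], "twist": [0, 0, 0]},
    {"grip": 0, "travel": [-0.027, 0.043, 0.643], "twist": [0, 0, 0]},
    {"grip": 0, "travel": [-0.027, 0.043, 0.643], "twist": [0, 0, 0]},
    {"grip": 0, "travel": [-0.027, 0.043, 0.643], "twist": [0, 0, 0]},
    {"grip": 1, "travel": [-0.027, 0.043, 0.643], "twist": [0, 0, 0]},
    {"grip": 1, "travel": [-0.027, 0.043, 0.643], "twist": [0, 0, 0]},
    {"grip": 1, "travel": [-0.027, 0.043, 0.643], "twist": [0, 0, 0]},
    {"grip": 1, "travel": [-0.027, 0.043, 0.643], "twist": [0, 0, 0]},
    {"grip": 1, "travel": [-0.027, 0.043, 0.643], "twist": [0, 0, 0]},
  ],
)

```text
time_s: 26.88
ee_pos: [0.4578, -0.2828, 0.0288]
ee_rot: [3.105, 0.471, -0.007]
contact_force: [-1.4, -0.2, 6.7]
grip_width: 0.0198
grasp_force: 19.9
```

Emit:
send_rows(
  steps=[
    {"grip": 1, "travel": [0, 0, -0.1], "twist": [0, 0, 0]},
    {"grip": 1, "travel": [0, 0, -0.3], "twist": [0, 0, 0]},
    {"grip": 1, "travel": [0, 0, -0.5], "twist": [0, 0, 0]},
    {"grip": 1, "travel": [0.1, -0.1, -0.65], "twist": [0, 0, 0.03]},
    {"grip": 1, "travel": [0.25, -0.2, -0.65], "twist": [0, 0, 0.06]},
    {"grip": 1, "travel": [0.4, -0.35, -0.65], "twist": [0, 0, 0.09]},
    {"grip": 1, "travel": [0.55, -0.5, -0.65], "twist": [0, 0, 0.118]},
    {"grip": 1, "travel": [0.7, -0.65, -0.65], "twist": [0, 0, 0.118]},
    {"grip": 1, "travel": [0.85, -0.8, -0.65], "twist": [0, 0, 0.118]},
    {"grip": 1, "travel": [0.9, -0.9, -0.65], "twist": [0, 0, 0.118]},
    {"grip": 1, "travel": [0.9, -0.9, -0.65], "twist": [0, 0, 0.118]},
  ],
)

```text
time_s: 27.8
ee_pos: [0.5778, -0.0493, 0.1574]
ee_rot: [-3.137, 0.095, 0.007]
contact_force: [0.6, 0.4, -0.3]
grip_width: 0.0196
grasp_force: 19.9
```

Run:
```python
from h import *
goal(tote(.036,.045,.12),-.066,0)
goal(tote(.036,.045,.035),-.066,0)
blobs("wrist",.036,lim=(.6,.8,-.1,.2))
```

```text
travel [ 0.718 -0.693  0.196] twist [-0.0009  0.0014  0.0017]
travel [ 0.72  -0.691  0.621] twist [-0.0009  0.0014  0.0017]
wrist [108. 167.] [0.6085 0.0815 0.036 ] [0.008, 0.024] yaw 1.453
wrist [128. 166.] [0.6083 0.0627 0.036 ] [0.008, 0.017] yaw 1.425
wrist [123. 159.] [0.6145 0.0658 0.036 ] [0.006, 0.049] yaw 1.486
wrist [ 38. 162.] [0.6165 0.1462 0.036 ] [0.06, 0.016] yaw -1.408
wrist [ 91. 114.] [0.656  0.0873 0.036 ] [0.069, 0.038] yaw -0.664
```

Emit:
send_rows(
  steps=[
    {"grip": 1, "travel": [0.2, -0.15, 0], "twist": [0, 0, 0]},
    {"grip": 1, "travel": [0.35, -0.3, 0], "twist": [0, 0, 0]},
    {"grip": 1, "travel": [0.5, -0.45, 0], "twist": [0, 0, 0]},
    {"grip": 1, "travel": [0.65, -0.6, 0.05], "twist": [0, 0, 0]},
    {"grip": 1, "travel": [0.72, -0.692, 0.1], "twist": [0, 0, 0]},
    {"grip": 1, "travel": [0.72, -0.692, 0.15], "twist": [0, 0, 0]},
    {"grip": 1, "travel": [0.72, -0.692, 0.3], "twist": [0, 0, 0]},
    {"grip": 1, "travel": [0.72, -0.692, 0.45], "twist": [0, 0, 0]},
    {"grip": 1, "travel": [0.72, -0.692, 0.57], "twist": [0, 0, 0]},
    {"grip": 1, "travel": [0.72, -0.692, 0.62], "twist": [0, 0, 0]},
    {"grip": 1, "travel": [0.72, -0.692, 0.62], "twist": [0, 0, 0]},
  ],
)

```text
time_s: 28.77
ee_pos: [0.7276, 0.0686, 0.0296]
ee_rot: [3.137, -0.112, -0.015]
contact_force: [-0.2, -0.0, 0.3]
grip_width: 0.0195
grasp_force: 20.0
```

Emit:
send_rows(
  steps=[
    {"grip": 0.3, "travel": [0, 0, 0], "twist": [0, 0, 0]},
    {"grip": 0.3, "travel": [0, 0, 0], "twist": [0, 0, 0]},
    {"grip": 0.2, "travel": [0, 0, 0], "twist": [0, 0, 0]},
    {"grip": 0.2, "travel": [0, 0, -0.1], "twist": [0, 0, 0]},
    {"grip": 0.2, "travel": [0, 0, -0.25], "twist": [0, 0, 0]},
    {"grip": 0.2, "travel": [0, 0, -0.45], "twist": [0, 0, 0]},
    {"grip": 0, "travel": [0, 0, -0.6], "twist": [0, 0, 0]},
    {"grip": 0, "travel": [-0.15, 0.2, -0.6], "twist": [0, 0, 0]},
    {"grip": 0, "travel": [-0.3, 0.4, -0.6], "twist": [0, 0, 0]},
    {"grip": 0, "travel": [-0.45, 0.6, -0.6], "twist": [0, 0, 0]},
    {"grip": 0, "travel": [-0.6, 0.8, -0.6], "twist": [0, 0, 0]},
    {"grip": 0, "travel": [-0.75, 1, -0.6], "twist": [0, 0, 0]},
  ],
)

```text
time_s: 29.77
ee_pos: [0.5925, -0.088, 0.1545]
ee_rot: [3.138, -0.109, -0.005]
contact_force: [-0.0, -0.3, 0.1]
grip_width: 0.044
grasp_force: 0.0
```

Run:
```python
from h import *
goal([.56,-.314,.145],-.18,0)
```

```text
travel [-0.083  1.138  0.06 ] twist [0.0006 0.0009 0.0352]
```

Emit:
send_rows(
  steps=[
    {"grip": 0, "travel": [-0.02, 0.2, 0], "twist": [0, 0, 0.035]},
    {"grip": 0, "travel": [-0.04, 0.4, 0], "twist": [0, 0, 0.035]},
    {"grip": 0, "travel": [-0.06, 0.6, 0], "twist": [0, 0, 0.035]},
    {"grip": 0, "travel": [-0.08, 0.8, 0], "twist": [0, 0, 0.035]},
    {"grip": 0, "travel": [-0.08, 1, 0], "twist": [0, 0, 0.035]},
    {"grip": 0, "travel": [-0.08, 1, 0], "twist": [0, 0, 0.035]},
    {"grip": 0, "travel": [-0.08, 1, 0], "twist": [0, 0, 0.035]},
  ],
)

```text
time_s: 30.35
ee_pos: [0.5628, -0.2887, 0.1544]
ee_rot: [3.125, -0.29, -0.006]
contact_force: [0.4, 0.8, -0.0]
grip_width: 0.0439
grasp_force: 0.0
```

Run:
```python
from h import *
blobs("wrist")
goal([.56,-.314,.030],-.18,0)
```

```text
wrist [249. 335.] [ 0.3972 -0.2579  0.037 ] [0.105, 0.041] yaw -1.538
wrist [329. 248.] [ 0.4876 -0.3579  0.037 ] [0.031, 0.02] yaw -0.216
wrist [ 80. 169.] [ 0.6125 -0.1401  0.037 ] [0.013, 0.004] yaw -1.517
wrist [274. 184.] [ 0.5637 -0.3142  0.037 ] [0.063, 0.018] yaw -0.193
wrist [212. 129.] [ 0.6148 -0.2715  0.037 ] [0.182, 0.357] yaw 1.251
travel [0.01  0.141 0.631] twist [ 0.0005  0.0012 -0.0005]
```

Emit:
send_rows(
  steps=[
    {"grip": 0, "travel": [0.025, 0.141, 0.12], "twist": [0, 0, 0]},
    {"grip": 0, "travel": [0.025, 0.141, 0.28], "twist": [0, 0, 0]},
    {"grip": 0, "travel": [0.025, 0.141, 0.45], "twist": [0, 0, 0]},
    {"grip": 0, "travel": [0.025, 0.141, 0.58], "twist": [0, 0, 0]},
    {"grip": 0, "travel": [0.025, 0.141, 0.63], "twist": [0, 0, 0]},
    {"grip": 0, "travel": [0.025, 0.141, 0.63], "twist": [0, 0, 0]},
    {"grip": 0, "travel": [0.025, 0.141, 0.63], "twist": [0, 0, 0]},
    {"grip": 1, "travel": [0.025, 0.141, 0.63], "twist": [0, 0, 0]},
    {"grip": 1, "travel": [0.025, 0.141, 0.63], "twist": [0, 0, 0]},
    {"grip": 1, "travel": [0.025, 0.141, 0.63], "twist": [0, 0, 0]},
    {"grip": 1, "travel": [0.025, 0.141, 0.63], "twist": [0, 0, 0]},
    {"grip": 1, "travel": [0.025, 0.141, 0.63], "twist": [0, 0, 0]},
  ],
)

```text
time_s: 31.4
ee_pos: [0.5633, -0.3142, 0.0285]
ee_rot: [3.127, -0.282, -0.006]
contact_force: [-0.9, -0.5, 5.3]
grip_width: 0.0197
grasp_force: 20.0
```

Emit:
send_rows(
  steps=[
    {"grip": 1, "travel": [0, 0, -0.1], "twist": [0, 0, 0]},
    {"grip": 1, "travel": [0, 0, -0.3], "twist": [0, 0, 0]},
    {"grip": 1, "travel": [0, 0, -0.5], "twist": [0, 0, 0]},
    {"grip": 1, "travel": [0.02, -0.1, -0.63], "twist": [0, 0, -0.02]},
    {"grip": 1, "travel": [0.05, -0.3, -0.63], "twist": [0, 0, -0.036]},
    {"grip": 1, "travel": [0.08, -0.5, -0.63], "twist": [0, 0, -0.036]},
    {"grip": 1, "travel": [0.1, -0.7, -0.63], "twist": [0, 0, -0.036]},
    {"grip": 1, "travel": [0.13, -0.9, -0.63], "twist": [0, 0, -0.036]},
    {"grip": 1, "travel": [0.15, -1, -0.63], "twist": [0, 0, -0.036]},
    {"grip": 1, "travel": [0.15, -1, -0.63], "twist": [0, 0, -0.036]},
  ],
)

```text
time_s: 32.23
ee_pos: [0.6304, -0.1146, 0.1533]
ee_rot: [-3.137, 0.091, 0.006]
contact_force: [-0.4, 1.2, -0.4]
grip_width: 0.0202
grasp_force: 20.0
```

Run:
```python
from h import *
goal(tote(-.034,-.04,.035),-.066,0)
cv2.imwrite("pics/raw_s9.png",capture("scene")[:,:,::-1])
# tote shift check: scene template of tote region vs the start
a=cv2.imread("pics/raw_s5.png");b=cv2.imread("pics/raw_s9.png")
t=a[225:292,255:342];r=cv2.matchTemplate(b[205:312,235:362],t,cv2.TM_CCOEFF_NORMED);print(cv2.minMaxLoc(r))
```

```text
travel [ 0.087 -0.578  0.603] twist [-0.0009  0.0013  0.0026]
(-0.24137741327285767, 0.8073579668998718, (36, 10), (20, 20))
```

The tote has not moved (template shift is zero). Placing the third pull.

Emit:
send_rows(
  steps=[
    {"grip": 1, "travel": [0.03, -0.18, 0], "twist": [0, 0, 0]},
    {"grip": 1, "travel": [0.06, -0.36, 0], "twist": [0, 0, 0]},
    {"grip": 1, "travel": [0.087, -0.578, 0.05], "twist": [0, 0, 0]},
    {"grip": 1, "travel": [0.087, -0.578, 0.12], "twist": [0, 0, 0]},
    {"grip": 1, "travel": [0.087, -0.578, 0.3], "twist": [0, 0, 0]},
    {"grip": 1, "travel": [0.087, -0.578, 0.45], "twist": [0, 0, 0]},
    {"grip": 1, "travel": [0.087, -0.578, 0.56], "twist": [0, 0, 0]},
    {"grip": 1, "travel": [0.087, -0.578, 0.6], "twist": [0, 0, 0]},
    {"grip": 1, "travel": [0.087, -0.578, 0.6], "twist": [0, 0, 0]},
  ],
)

```text
time_s: 33.03
ee_pos: [0.6518, -0.0101, 0.0306]
ee_rot: [3.138, -0.107, -0.014]
contact_force: [0.0, -0.2, -0.9]
grip_width: 0.0201
grasp_force: 20.0
```

Emit:
send_rows(
  steps=[
    {"grip": 0.3, "travel": [0, 0, 0], "twist": [0, 0, 0]},
    {"grip": 0.3, "travel": [0, 0, 0], "twist": [0, 0, 0]},
    {"grip": 0.2, "travel": [0, 0, 0], "twist": [0, 0, 0]},
    {"grip": 0.2, "travel": [0, 0, -0.1], "twist": [0, 0, 0]},
    {"grip": 0.2, "travel": [0, 0, -0.25], "twist": [0, 0, 0]},
    {"grip": 0.2, "travel": [0, 0, -0.45], "twist": [0, 0, 0]},
    {"grip": 0, "travel": [0, 0, -0.6], "twist": [0, 0, 0]},
    {"grip": 0, "travel": [-0.12, 0.2, -0.6], "twist": [0, 0, 0]},
    {"grip": 0, "travel": [-0.25, 0.4, -0.6], "twist": [0, 0, 0]},
    {"grip": 0, "travel": [-0.38, 0.6, -0.6], "twist": [0, 0, 0]},
    {"grip": 0, "travel": [-0.5, 0.8, -0.6], "twist": [0, 0, 0]},
    {"grip": 0, "travel": [-0.65, 1, -0.6], "twist": [0, 0, 0]},
  ],
)

```text
time_s: 34.03
ee_pos: [0.5289, -0.1772, 0.1549]
ee_rot: [3.138, -0.104, -0.005]
contact_force: [1.3, -1.1, -0.2]
grip_width: 0.0441
grasp_force: 0.0
```

Run:
```python
from h import *
goal([.4715,-.352,.145],-.19,0)
```

```text
travel [-0.228  0.891  0.062] twist [0.0007 0.001  0.0393]
```

Emit:
send_rows(
  steps=[
    {"grip": 0, "travel": [-0.05, 0.2, 0], "twist": [0, 0, 0.039]},
    {"grip": 0, "travel": [-0.1, 0.4, 0], "twist": [0, 0, 0.039]},
    {"grip": 0, "travel": [-0.16, 0.6, 0], "twist": [0, 0, 0.039]},
    {"grip": 0, "travel": [-0.22, 0.75, 0], "twist": [0, 0, 0.039]},
    {"grip": 0, "travel": [-0.228, 0.85, 0], "twist": [0, 0, 0.039]},
    {"grip": 0, "travel": [-0.228, 0.85, 0], "twist": [0, 0, 0.039]},
    {"grip": 0, "travel": [-0.228, 0.85, 0], "twist": [0, 0, 0.039]},
  ],
)

```text
time_s: 34.62
ee_pos: [0.4727, -0.3434, 0.1549]
ee_rot: [3.125, -0.301, -0.007]
contact_force: [0.6, 1.1, -0.4]
grip_width: 0.0437
grasp_force: 0.0
```

Run:
```python
from h import *
blobs("wrist")
goal([.4715,-.352,.034],-.19,0)
```

```text
wrist [ 71. 268.] [ 0.4262 -0.1482  0.037 ] [0.01, 0.013] yaw -0.035
wrist [ 68. 256.] [ 0.4392 -0.1503  0.037 ] [0.012, 0.008] yaw -1.015
wrist [244. 267.] [ 0.3927 -0.3234  0.037 ] [0.087, 0.038] yaw -1.553
wrist [332. 247.] [ 0.3976 -0.415   0.037 ] [0.044, 0.03] yaw 1.559
wrist [ 24. 199.] [ 0.5053 -0.1311  0.037 ] [0.039, 0.008] yaw -1.478
wrist [ 33. 179.] [ 0.5231 -0.1473  0.037 ] [0.01, 0.012] yaw -0.016
wrist [262. 189.] [ 0.4711 -0.3565  0.037 ] [0.062, 0.018] yaw -0.212
wrist [ 12. 146.] [ 0.5549 -0.1407  0.037 ] [0.021, 0.027] yaw -0.109
wrist [  6. 121.] [ 0.5773 -0.1457  0.037 ] [0.014, 0.018] yaw -0.267
wrist [11. 68.] [ 0.617  -0.1681  0.037 ] [0.021, 0.007] yaw -1.563
wrist [304.  31.] [ 0.597  -0.4144  0.037 ] [0.037, 0.049] yaw 0.018
travel [0.003 0.051 0.614] twist [0.0005 0.0013 0.0002]
```

Emit:
send_rows(
  steps=[
    {"grip": 0, "travel": [0.005, 0.07, 0.12], "twist": [0, 0, 0.005]},
    {"grip": 0, "travel": [0.005, 0.07, 0.28], "twist": [0, 0, 0.005]},
    {"grip": 0, "travel": [0.005, 0.07, 0.42], "twist": [0, 0, 0.005]},
    {"grip": 0, "travel": [0.005, 0.07, 0.55], "twist": [0, 0, 0.005]},
    {"grip": 0, "travel": [0.005, 0.07, 0.614], "twist": [0, 0, 0.005]},
    {"grip": 0, "travel": [0.005, 0.07, 0.614], "twist": [0, 0, 0.005]},
    {"grip": 0, "travel": [0.005, 0.07, 0.614], "twist": [0, 0, 0.005]},
    {"grip": 1, "travel": [0.005, 0.07, 0.614], "twist": [0, 0, 0.005]},
    {"grip": 1, "travel": [0.005, 0.07, 0.614], "twist": [0, 0, 0.005]},
    {"grip": 1, "travel": [0.005, 0.07, 0.614], "twist": [0, 0, 0.005]},
    {"grip": 1, "travel": [0.005, 0.07, 0.614], "twist": [0, 0, 0.005]},
    {"grip": 1, "travel": [0.005, 0.07, 0.614], "twist": [0, 0, 0.005]},
  ],
)

```text
time_s: 35.67
ee_pos: [0.4712, -0.3566, 0.0322]
ee_rot: [3.123, -0.321, -0.006]
contact_force: [-0.2, 0.3, 4.7]
grip_width: 0.0203
grasp_force: 20.0
```

Emit:
send_rows(
  steps=[
    {"grip": 1, "travel": [0, 0, -0.1], "twist": [0, 0, 0]},
    {"grip": 1, "travel": [0, 0, -0.3], "twist": [0, 0, 0]},
    {"grip": 1, "travel": [0, 0, -0.5], "twist": [0, 0, 0]},
    {"grip": 1, "travel": [0.1, -0.1, -0.61], "twist": [0, 0, -0.02]},
    {"grip": 1, "travel": [0.25, -0.25, -0.61], "twist": [0, 0, -0.04]},
    {"grip": 1, "travel": [0.4, -0.4, -0.61], "twist": [0, 0, -0.043]},
    {"grip": 1, "travel": [0.55, -0.55, -0.61], "twist": [0, 0, -0.043]},
    {"grip": 1, "travel": [0.7, -0.7, -0.61], "twist": [0, 0, -0.043]},
    {"grip": 1, "travel": [0.85, -0.85, -0.61], "twist": [0, 0, -0.043]},
    {"grip": 1, "travel": [1, -1, -0.61], "twist": [0, 0, -0.043]},
    {"grip": 1, "travel": [1, -1, -0.61], "twist": [0, 0, -0.043]},
    {"grip": 1, "travel": [1, -1, -0.61], "twist": [0, 0, -0.043]},
  ],
)

```text
time_s: 36.67
ee_pos: [0.7098, -0.1965, 0.1507]
ee_rot: [-3.138, 0.101, 0.009]
contact_force: [-1.0, 0.4, -0.5]
grip_width: 0.0197
grasp_force: 20.0
```

Run:
```python
from h import *
goal(tote(.036,-.04,.039),-.066,0)
b=capture("scene")[:,:,::-1];a=cv2.imread("pics/raw_s5.png")
t=a[225:292,255:342];r=cv2.matchTemplate(b[205:312,235:362],t,cv2.TM_CCOEFF_NORMED);print(cv2.minMaxLoc(r))
```

```text
travel [ 0.012 -0.962  0.57 ] twist [-0.0004  0.0018  0.0005]
(-0.17970328032970428, 0.7480412125587463, (36, 10), (20, 19))
```

Emit:
send_rows(
  steps=[
    {"grip": 1, "travel": [0, -0.2, 0], "twist": [0, 0, 0]},
    {"grip": 1, "travel": [0, -0.4, 0], "twist": [0, 0, 0]},
    {"grip": 1, "travel": [0, -0.6, 0], "twist": [0, 0, 0]},
    {"grip": 1, "travel": [0.012, -0.8, 0], "twist": [0, 0, 0]},
    {"grip": 1, "travel": [0.012, -0.962, 0.02], "twist": [0, 0, 0]},
    {"grip": 1, "travel": [0.012, -0.962, 0.1], "twist": [0, 0, 0]},
    {"grip": 1, "travel": [0.012, -0.962, 0.25], "twist": [0, 0, 0]},
    {"grip": 1, "travel": [0.012, -0.962, 0.4], "twist": [0, 0, 0]},
    {"grip": 1, "travel": [0.012, -0.962, 0.52], "twist": [0, 0, 0]},
    {"grip": 1, "travel": [0.012, -0.962, 0.57], "twist": [0, 0, 0]},
    {"grip": 1, "travel": [0.012, -0.962, 0.57], "twist": [0, 0, 0]},
  ],
)

```text
time_s: 37.63
ee_pos: [0.7205, -0.0116, 0.0347]
ee_rot: [3.137, -0.112, -0.017]
contact_force: [-0.1, -0.0, 0.2]
grip_width: 0.0201
grasp_force: 20.0
```

Emit:
send_rows(
  steps=[
    {"grip": 0.3, "travel": [0, 0, 0], "twist": [0, 0, 0]},
    {"grip": 0.3, "travel": [0, 0, 0], "twist": [0, 0, 0]},
    {"grip": 0.2, "travel": [0, 0, 0], "twist": [0, 0, 0]},
    {"grip": 0.2, "travel": [0, 0, -0.1], "twist": [0, 0, 0]},
    {"grip": 0.2, "travel": [0, 0, -0.25], "twist": [0, 0, 0]},
    {"grip": 0.2, "travel": [0, 0, -0.45], "twist": [0, 0, 0]},
    {"grip": 0, "travel": [0, 0, -0.65], "twist": [0, 0, 0]},
    {"grip": 0, "travel": [-0.2, 0.1, -0.75], "twist": [0, 0, 0]},
    {"grip": 0, "travel": [-0.4, 0.2, -0.75], "twist": [0, 0, 0]},
    {"grip": 0, "travel": [-0.6, 0.3, -0.75], "twist": [0, 0, 0]},
    {"grip": 0, "travel": [-0.8, 0.4, -0.75], "twist": [0, 0, 0]},
    {"grip": 0, "travel": [-1, 0.5, -0.75], "twist": [0, 0, 0]},
  ],
)

```text
time_s: 38.63
ee_pos: [0.5336, -0.0883, 0.1903]
ee_rot: [3.138, -0.109, -0.004]
contact_force: [-0.3, -0.1, 1.0]
grip_width: 0.0438
grasp_force: 0.0
```

Emit:
send_rows(
  steps=[
    {"grip": 0, "travel": [-0.2, 0.1, 0], "twist": [0, 0, 0]},
    {"grip": 0, "travel": [-0.4, 0.2, 0], "twist": [0, 0, 0]},
    {"grip": 0, "travel": [-0.6, 0.3, 0], "twist": [0, 0, 0]},
    {"grip": 0, "travel": [-0.7, 0.4, 0], "twist": [0, 0, 0]},
    {"grip": 0, "travel": [-0.7, 0.4, 0], "twist": [0, 0, 0]},
  ],
)

```text
time_s: 39.05
ee_pos: [0.3844, -0.1615, 0.1906]
ee_rot: [3.135, -0.118, -0.01]
contact_force: [0.4, 0.6, 0.2]
grip_width: 0.044
grasp_force: 0.0
```

Run:
```python
from h import *
a=capture("scene")[:,:,::-1];t=capture("top")[:,:,::-1]
A=cv2.resize(a[150:300,130:430],(800,400),interpolation=cv2.INTER_CUBIC)
B=cv2.resize(t[95:250,70:400],(425,200),interpolation=cv2.INTER_CUBIC)
C=cv2.resize(a[225:292,255:342],(375,200),interpolation=cv2.INTER_CUBIC)
cv2.imwrite("pics/final.png",np.vstack([A,np.hstack([B,C])]))
```

```text
(no output)
```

View pics/final.png

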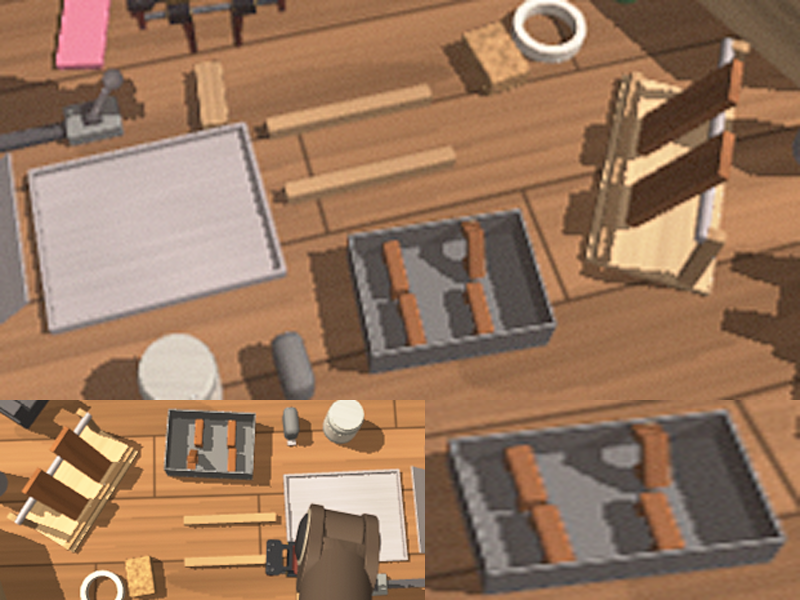

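The final view shows an empty tray, all four pulls in the tote at (400,265), (412,318), (474,248) and (482,305), and both fronts leaning with a gap. The lever is over at off, the bystanders are unmoved, and the robot is clear of everything.

```bash
python3 -c "
from rig import order
print(order.sign_off())"
```

```text
the job is handed in; nothing more can be done
None
```

The job is handed in: stop lever pushed to its off stop, both fronts leaning on the rest with a gap between them, and all four pulls from the tray in the tote. The tote and the other things are unmoved as far as the final pictures show, and the robot was touching nothing. The hand-in gave no verdict.

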